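# Clamp the tray stack and peel off its clinging cover

### The arm

A 7-joint arm with a two-finger parallel gripper is mounted at the origin on a cart in front of the work surface, level with it; the furniture and walls round the work are solid. World frame = base frame: x ahead of the robot, y to its left, z up, the work surface at z = 0. Lengths are in m, angles in rad, forces in N, time in s.
With the tool pointing down it reaches from about 0.425 to 0.925 m from the base axis. Payload 6.8 kg.
Tool frame: the origin (TCP) lies midway between the tips of the shut fingers; the grasp point (between the pads) lies 19 mm behind it; z points along the fingers, y is the direction in which the jaws open and shut (so a half turn about z gives the same grasp; the last joint's range is limited). The gripper opens to 85 mm and grips with 20 to 120 N. Pads are 22 mm wide; open, the fingers measure 114 mm over their backs; the gripper's body (76 mm by 85 mm) begins 54 mm behind the grasp point. The pads swing forward as they close: fully open they stand 13 mm farther back than shut.
Start: joints at [1.055, 0.477, 0.022, 1.555, -0.011, 1.109, -0.083], TCP at [0.268, -0.62, 0.231] pointing down, gripper open.
Joint ranges: [-2.96, 2.96], [-0.34, 2.1], [-1.41, 1.46], [0.24, 2.44], [-1.37, 4.51], [0.17, 1.92], [-2.96, 2.96]. Speed limits (rad/s): [2.39, 2.39, 3.14, 3.14, 3.14, 3.14, 3.14].

### API

Orientations are given as a unit quaternion [w, x, y, z].
In Python, from station import bot gives the robot as it stands. The module is installed in compiled form; this text tells all that it offers.
- The arm moves only by the tool play_rows, never from a script. Its argument "motion" is a list of rows, each a list of 2 entries, a list of its own where there are three numbers: the shift along the tool's x, y, z as a fraction of full scale, then the turn, a rotation vector about the tool's x, y, z as a fraction of full scale. In form: [[[tx, ty, tz], [rx, ry, rz]], ...]. A call has 1 to 8 rows; each row is the pose to reach, as a shift and turn from the pose measured when the call began, along the tool's axes at that moment, turning the shorter way round; what a row does not reach only later rows make up. Full scale, the value 1, is 400 mm for a shift and 360 degrees for a turn. A row lasts 1/10 s, in which the tool goes at most 50 mm and 8.59 degrees, less where a joint would pass 70% of its speed; a pose out of reach is approached as far as the arm can. A call with a number of a shift or a turn outside -1 to 1 is refused whole. A call with a gripper value outside its range is refused whole. "fingers" is the finger opening in mm, from 0 to 85.4, set as the call begins (left out, the last holds). The fingers move at their own pace and stop on an object; "grip_force" is the grip in N (left out, the last holds). Time passes only in rows, so rows that repeat a pose let the fingers close. It gives the time, the measured TCP pose, the force and the opening at its end, in the units of the state.
- bot.get_obs(): the state, without advancing time (a new reading comes with each control period).
- bot.read_camera(name): name is "scene" or "top" or "wrist"; returns a dict with "pixels" (480x640x3 uint8, red, green, blue), "range_z" (480x640 float32, m along the optical axis (not along the pixel's ray), 0 where there is no reading), "fovy" (degrees; the focal length in pixels is half the picture's height over the tangent of half this angle, whatever the lens; pixels are square), "cx", "cy" (the principal point, pixels), "pose" (4x4, takes a point from camera to world coordinates). Camera axes: x right, y down, z forward; pixel columns grow to the right and rows downward; lengths in m; the calibration is good to about 2 mm. The wrist camera is an equidistant fisheye: a pixel r from the principal point sees the ray r / f radians off the axis. A picture is of the moment at which its call begins.
- bot.hand_in(): hands the job in, once; it reports no verdict.
The state is a dict: "t": time; "q": joint angles; "joint_vel": joint speeds; "joint_torque": joint torques, N m; "eef_pos": TCP position; "tool_rot": TCP orientation; "contact_force": force on the tool from outside, world axes, zero at the start; "torque": the same for the moment, N m; "gripper_width": opening from 0.0 (shut) to 1.0 (fully open).
Only numpy, scipy, OpenCV 4.12 (cv2) and the standard library are available. Lean on these libraries where they do the work, as an engineer would, in place of code of your own. Each camera call takes 0.05 s, during which the arm holds its last target.

### The job

Swing the stack's clamp all the way down so that its foot presses the exposed corner of the tray under the cover. Then peel the top cover off the clinging stack by its tab corner: raise that corner well up first, tilting the cover while the opposite cut-off corner still rests on the stack, and only then lift it clear, leaving the tray below and the stamp, ink pad, clip and screwdriver where they are. Finish while holding the cover still and level, the right way up, centred and squared over the open brown box of cut tubes about 10 cm above its rim; do not put it down or let go.

Things in the scene. Friction and masses are not known exactly. Their poses are not given: they have to be found in the camera images.
- cover_tab (a point): Centre of the upright pull tab at the cover's (-x,+y) corner: 5 mm thick, 22 wide, 30 tall, this point 15 mm above the rim's top. Its thickness runs along the horizontal direction (0.826, -0.564, 0) of the cover's axes, which this point shares; the cover's rim centre lies at (0.063, -0.043, -0.015) m from here in them.
- cover_center (a point): Centre, at rim-top height, of the grey formed plastic cover nested on top of the stack: 144 mm along x, 104 along y, 24 deep, rim 12 wide and 4 thick, about 60 g; z up out of its open side. Four sprung rubber pads, two on each long side, squeeze the rims of cover and tray so that they cling (a few N of drag) until the rim is 4 mm up.
- cover_far (a point): Point on the cover's rim top by the cut-off corner diagonally opposite the tab, at (0.048, -0.046, 0) m from the cover's centre. The cover rocks about this end when the tab is raised.
- tray_center (a point): Centre, at rim-top height, of the loose tray directly under the cover (same grey formed plastic and outline, no tab, no cut corner, 60 g), 11 mm below the cover's rim. It is nested in a tray fixed to the plywood stand and squeezed by the same sprung pads.
- clamp (a joint): Hinge angle of the stack's steel hold-down clamp, rad: 0 = arm level with its rubber foot on the tray's exposed corner, grows as the arm lifts (starts open, 0.6 to 0.9). It stays where it is left (friction); closing takes about 3 N at the knob.
- clamp_knob (a point): Centre of the flat top of the black round knob (19 mm diameter, 10 mm tall) on the clamp arm's tip, above the foot. It turns with the arm: its axes are the arm's, z up out of the knob, and -x from the hinge towards the tip. Pressed from above here to close it; when closed its top is 31 mm above the top of the tray's rim.
- clamp_hinge (a point): Hinge axis of the clamp (along y of these axes, which are the stand's and agree with the cover's before it is moved). The knob's top centre lies at (-0.045, 0, 0.014) m from it when the joint is 0.
- carton_rim (a point): Centre of the open box's mouth at rim height. Brown box with 4 mm walls fixed on the bench, 150 mm along its x, 110 mm along its y, 36 mm tall, holding four black cut tubes; axes: x along the long side, z up. Stack and box may stand either way round, left or right.
- stamp: Bystander: small stamp with a turned wooden handle, 25x34x64 mm, origin under its centre.
- inkpad: Bystander: flat dark blue ink pad, 58x88x11 mm, origin under its centre.
- clip: Bystander: whitish magnetic clip with a round pad, 42x36x16 mm, origin under its centre.
- driver: Bystander: screwdriver with a red grip, 190 mm long along its y, 27 mm thick, lying; origin under its centre.

How it is judged:
By the outcome, as a careful person would: the job done as asked, in the order asked, and still so for the second after the job is handed in, while the arm keeps its last pose, push and grip.
It also fails if it takes over 51 s, if anything falls off the work surface, if the arm or the gripper's body presses on something with over 40 N, if the wrist force passes 120 N, or if a joint passes its speed limit or range.

## Working session

There is one attempt and no reset: what is moved stays moved. The work goes in short steps, Python scripts to look and compute and a tool call to move; the robot and the scene stay as the last step left them, time stands still between calls to the robot, and variables do not carry over. Pictures are saved under pics/ and viewed, and the job is handed in when it is done.

Besides the shell and the picture viewer there is one more tool, called after ">>>" by a JSON object that holds its "op" and its "data", one argument or row to a line. play_rows: Moves the arm, as the interface text tells. Shift numbers are shares of 400 mm and turn numbers shares of 360 degrees, none past 1 either way. Its arguments: {"type":"object","properties":{"motion":{"type":"array"},"fingers":{"type":"number"},"grip_force":{"type":"number"}},"required":["motion"]}

```bash
mkdir -p pics; cat > h.py <<'E'
import numpy as np, cv2
from station import bot
def cap(name,tag):
    d=bot.read_camera(name)
    np.savez(f'pics/{tag}.npz',**{k:np.array(v) for k,v in d.items()})
    cv2.imwrite(f'pics/{tag}.png',d['pixels'][:,:,::-1])
    return d
def load(tag): return dict(np.load(f'pics/{tag}.npz'))
def crop(tag,x0,y0,x1,y1,s,out):
    im=cv2.imread(f'pics/{tag}.png')[y0:y1,x0:x1]
    cv2.imwrite(f'pics/{out}.png',cv2.resize(im,None,fx=s,fy=s,interpolation=cv2.INTER_CUBIC))
def cloud(d):
    f=240/np.tan(np.radians(float(d['fovy']))/2)
    v,u=np.mgrid[0:480,0:640]
    z=d['range_z']
    P=np.stack([(u-d['cx'])/f*z,(v-d['cy'])/f*z,z],-1)
    T=d['pose']; return P@T[:3,:3].T+T[:3,3]
def pt(d,u,v,z=None):
    f=240/np.tan(np.radians(float(d['fovy']))/2)
    T=d['pose']; r=T[:3,:3]@np.array([(u-d['cx'])/f,(v-d['cy'])/f,1.])
    k=d['range_z'][int(round(v)),int(round(u))] if z is None else (z-T[2,3])/r[2]
    return T[:3,3]+k*r
E
python3 - <<'E'
from h import *
for n in('scene','top'): 
    d=cap(n,n+'0'); print(d['fovy'],d['pose'].round(3).tolist())
print(bot.get_obs())
E
```

```text
46.93016352012564 [[-0.796, -0.47, 0.381, 0.158], [-0.605, 0.611, -0.51, 0.568], [0.007, -0.637, -0.771, 0.793], [0.0, 0.0, 0.0, 1.0]]
56.09727272633372 [[0.028, -0.997, 0.07, 0.452], [-0.999, -0.029, -0.018, 0.116], [0.02, -0.069, -0.997, 0.939], [0.0, 0.0, 0.0, 1.0]]
{'t': 0.1, 'q': array([ 1.05486847,  0.47770966,  0.0223298 ,  1.55636572, -0.01154798,
        1.10931342, -0.08310575]), 'joint_vel': array([-0.00089019,  0.00033852,  0.00100194, -0.0022719 , -0.0010697 ,
       -0.00029287, -0.00050168]), 'joint_torque': array([ 4.87750236e-03, -5.97761786e+01,  1.61429219e+00, -2.81953096e+01,
        1.29552896e-02,  5.08534518e-03,  3.60818575e-06]), 'eef_pos': array([ 0.26750771, -0.61913281,  0.23042235]), 'tool_rot': array([-8.09244946e-04,  9.79280734e-01,  2.02505673e-01, -2.04471934e-04]), 'contact_force': array([-0.0649899 , -0.0937146 , -1.10781046]), 'torque': array([0.04593699, 0.03780253, 0.06849863]), 'gripper_width': 1.0009226223990855}
```

View pics/scene0.png

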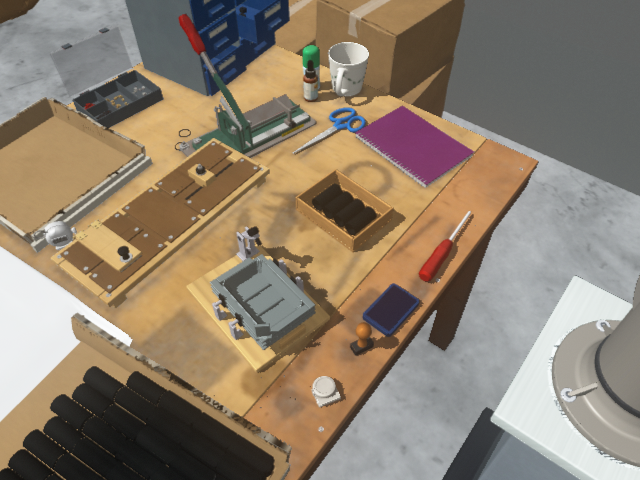

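View pics/top0.png

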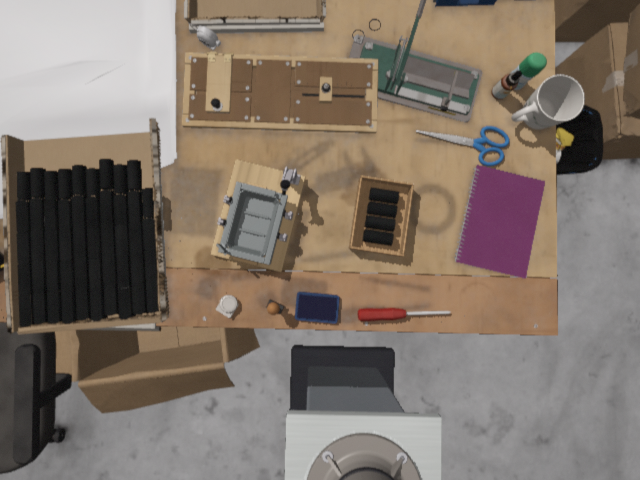

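Stack is at top-view px (255,225), clamp knob about (286,183), box about (382,217), and the bystanders lie in the front strip at row ~308. I'll enlarge the stack and box.

```bash
python3 - <<'E'
from h import *
crop('top0',200,150,310,280,5,'c1'); crop('scene0',180,215,340,375,5,'c2'); crop('top0',335,165,425,265,6,'c3')
d=load('top0')
for u,v in [(286,183),(383,180),(240,300),(229,300),(275,310),(318,308),(400,314)]: print(u,v,pt(d,u,v).round(3))
E
```

```text
286 183 [0.604 0.168 0.105]
383 180 [ 0.628 -0.024  0.036]
240 300 [ 0.376  0.261 -0.001]
229 300 [0.377 0.281 0.014]
275 310 [0.364 0.183 0.063]
318 308 [0.365 0.1   0.013]
400 314 [ 0.359 -0.065  0.025]
```

View pics/c1.png

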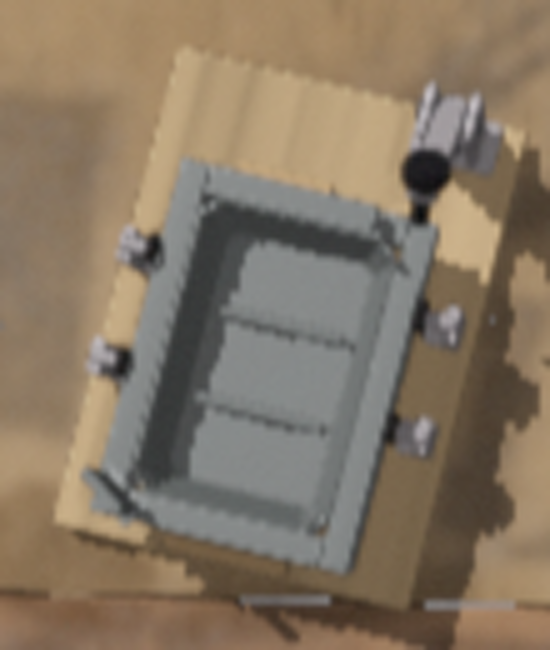

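View pics/c2.png

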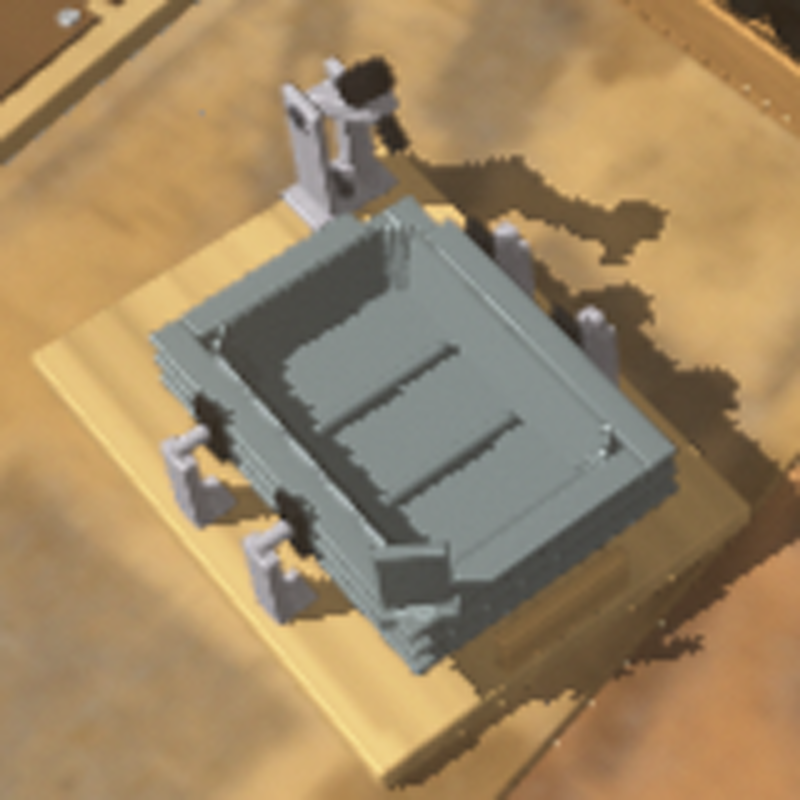

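View pics/c3.png

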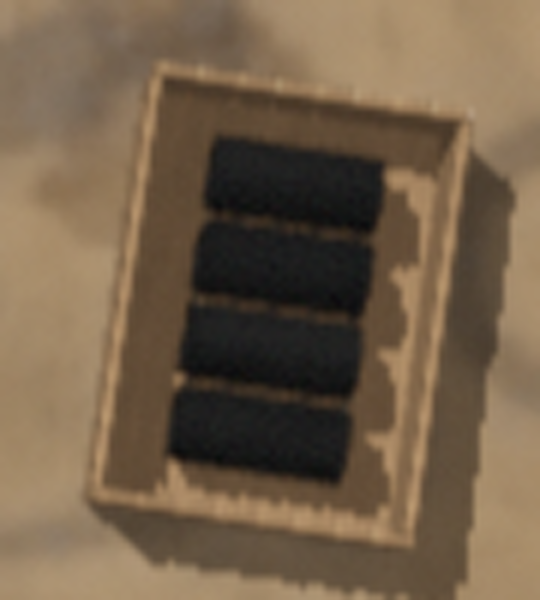

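```bash
python3 - <<'E'
from h import *
for t in('top0','scene0'):
    d=load(t); P=cloud(d)
    # cover region
    if t=='top0': reg=np.zeros((480,640),bool); reg[150:280,200:310]=1
    else: reg=np.zeros((480,640),bool); reg[215:375,180:340]=1
    z=P[...,2]
    h,e=np.histogram(z[reg&(d['range_z']>0)],bins=np.arange(0.0,0.14,.004)); print(t,[(round(a,3),b) for a,b in zip(e,h) if b])
    reg2=np.zeros((480,640),bool)
    if t=='top0': reg2[165:265,340:425]=1
    else: reg2[165:255,290:400]=1
    h,e=np.histogram(z[reg2],bins=np.arange(-0.0,0.06,.003)); print([(round(a,3),b) for a,b in zip(e,h) if b])
    m=reg2&(z>.032)&(z<.042)
    r=cv2.minAreaRect(P[m][:,:2].astype(np.float32)*1000); print('box',r,np.median(z[m]))
E
```

```text
top0 [(np.float64(0.0), np.int64(3540)), (np.float64(0.004), np.int64(96)), (np.float64(0.008), np.int64(1177)), (np.float64(0.012), np.int64(1435)), (np.float64(0.016), np.int64(62)), (np.float64(0.02), np.int64(13)), (np.float64(0.024), np.int64(10)), (np.float64(0.028), np.int64(84)), (np.float64(0.032), np.int64(522)), (np.float64(0.036), np.int64(1053)), (np.float64(0.04), np.int64(258)), (np.float64(0.044), np.int64(294)), (np.float64(0.048), np.int64(250)), (np.float64(0.052), np.int64(325)), (np.float64(0.056), np.int64(1189)), (np.float64(0.06), np.int64(235)), (np.float64(0.064), np.int64(43)), (np.float64(0.068), np.int64(54)), (np.float64(0.072), np.int64(23)), (np.float64(0.076), np.int64(22)), (np.float64(0.08), np.int64(18)), (np.float64(0.084), np.int64(24)), (np.float64(0.088), np.int64(22)), (np.float64(0.092), np.int64(12)), (np.float64(0.096), np.int64(4)), (np.float64(0.1), np.int64(33)), (np.float64(0.104), np.int64(42)), (np.float64(0.108), np.int64(4))]
[(np.float64(-0.0), np.int64(2500)), (np.float64(0.003), np.int64(1228)), (np.float64(0.006), np.int64(337))
[... 1437 characters left out ...]
30)), (np.float64(0.104), np.int64(35)), (np.float64(0.108), np.int64(12))]
[(np.float64(-0.0), np.int64(3506)), (np.float64(0.003), np.int64(742)), (np.float64(0.006), np.int64(354)), (np.float64(0.009), np.int64(270)), (np.float64(0.012), np.int64(234)), (np.float64(0.015), np.int64(216)), (np.float64(0.018), np.int64(282)), (np.float64(0.021), np.int64(306)), (np.float64(0.024), np.int64(376)), (np.float64(0.027), np.int64(523)), (np.float64(0.03), np.int64(767)), (np.float64(0.033), np.int64(484)), (np.float64(0.036), np.int64(321)), (np.float64(0.039), np.int64(23))]
box ((556.0531005859375, -23.055130004882812), (113.49995422363281, 152.24609375), 82.84092712402344) 0.03449704848616392
```

```bash
cat > fit.py <<'E'
from h import *
from scipy.optimize import differential_evolution
def fit(t,zlo=.054,zhi=.061,c0=(0.53,.21)):
    d=load(t); P=cloud(d); z=P[...,2]
    m=(z>zlo)&(z<zhi)&(np.hypot(P[...,0]-c0[0],P[...,1]-c0[1])<.11)
    im=d['pixels'].astype(int); m&=(im.max(-1)>70)&(im.max(-1)-im.min(-1)<45)
    Q=P[m]
    def cost(p):
        c,s=np.cos(p[2]),np.sin(p[2]); dx=Q[:,0]-p[0]; dy=Q[:,1]-p[1]
        x=c*dx+s*dy; y=-s*dx+c*dy
        o=np.maximum(abs(x)-.072,abs(y)-.052)
        e=np.maximum(o,0)+np.maximum(-.012-o,0)
        return np.minimum(e,.006).sum()
    r=differential_evolution(cost,[(c0[0]-.04,c0[0]+.04),(c0[1]-.04,c0[1]+.04),(-.6,.2)],seed=0,tol=1e-8)
    return r.x,r.fun/len(Q),len(Q),np.median(Q[:,2])
if __name__=='__main__':
    for t in('top0','scene0'): print(t,fit(t))
    # tab and knob
    for t in('top0','scene0'):
        d=load(t);P=cloud(d);im=d['pixels'].astype(int)
        near=np.hypot(P[...,0]-.53,P[...,1]-.21)<.13
        x,*_=fit(t)
        c,s=np.cos(x[2]),np.sin(x[2]); R=np.array([[c,-s],[s,c]])
        L=(P[...,:2]-x[:2])@R
        tab=(np.hypot(L[...,0]+.063,L[...,1]-.043)<.03)&(P[...,2]>.065)
        print('tab pred',x[:2]+R@[-.063,.043],'pts',tab.sum(),P[tab].mean(0),P[tab][:,2].max(), L[tab].mean(0))
        k=near&(P[...,2]>.09)&(im.max(-1)<70)
        print('knob',k.sum(),P[k].mean(0),L[k].mean(0),P[k].min(0),P[k].max(0))
E
python3 fit.py
```

```text
top0 (array([ 0.53171925,  0.23396364, -0.21490111]), np.float64(0.00031422185375648055), 1446, np.float64(0.05810496633321516))
scene0 (array([ 0.53103533,  0.23499544, -0.21691597]), np.float64(0.0004529882985139746), 1978, np.float64(0.058605401633595844))
tab pred [0.4793382  0.28940934] pts 50 [0.4788086  0.28818587 0.08315579] 0.09340533685234442 [-0.06325651  0.04169174]
knob 239 [0.49663316 0.13197309 0.68741594] [-0.01252946 -0.10712666] [0.45167971 0.11550114 0.09061098] [0.61082407 0.17736963 0.93907961]
tab pred [0.47876609 0.29054656] pts 161 [0.47839732 0.28987087 0.07984216] 0.09151072987549358 [-0.0632147   0.04226078]
knob 69 [0.59852494 0.17342574 0.10407609] [ 0.07915902 -0.04560182] [0.58798294 0.16454191 0.09036152] [0.60732394 0.1791172  0.11067212]
```

Fits agree between the two cameras. The cover centre is (0.531, 0.2345), yaw -12.4°, with its rim at z≈0.058. The box centre is (0.556, -0.023), yaw -7.1°. The tab's position and top (z 0.09) match the prediction, and the knob sits at about (0.602, 0.170, 0.105), consistent with the hinge geometry. Next I'll plan the approach.

```bash
cat > plan.py <<'E'
from h import *
from scipy.spatial.transform import Rotation as Rt
C=np.array([.5314,.2345,.058]); YAW=-.216
RC=Rt.from_euler('z',YAW)
def loc(x,y,z=0): return C+RC.apply([x,y,z])
def down(yaw): return Rt.from_euler('z',yaw,degrees=True)*Rt.from_euler('x',180,degrees=True)
def cur():
    o=bot.get_obs(); q=o['tool_rot']; return o,np.array(o['eef_pos']),Rt.from_quat([q[1],q[2],q[3],q[0]])
def plan(p,R,show=True):
    o,p0,R0=cur()
    s=R0.inv().apply(np.array(p)-p0)/.4; r=(R0.inv()*R).as_rotvec()/(2*np.pi)
    print([s.round(4).tolist(),r.round(4).tolist()],'mm',(s*400).round(1),'deg',(r*360).round(1))
def st():
    o,p,R=cur(); print(round(o['t'],2),p.round(4),R.as_matrix()[:,0].round(3),R.as_matrix()[:,2].round(3),'F',o['contact_force'].round(2),'M',o['torque'].round(2),'w',round(o['gripper_width'],3))
E
python3 - <<'E'
from plan import *
st()
print(loc(.082,-.046),loc(.059,-.046))
plan([.50,-.25,.20],down(33))
plan([.608,.172,.16],down(43))
E
```

```text
0.1 [ 0.2675 -0.6191  0.2304] [ 0.918  0.397 -0.   ] [-0.001  0.002 -1.   ] F [-0.06 -0.09 -1.11] M [0.05 0.04 0.07] w 1.001
[0.60163561 0.17199433 0.058     ] [0.57917007 0.17692379 0.058     ]
[[0.8996, -0.6165, 0.077], [-0.0003, -0.0, -0.0268]] mm [ 359.8 -246.6   30.8] deg [-0.1 -0.  -9.6]
[[1.5659, -1.4777, 0.1784], [-0.0003, -0.0, -0.0545]] mm [ 626.4 -591.1   71.4] deg [ -0.1  -0.  -19.6]
```

>>> {"op": "play_rows", "data": {
  "motion": [
    [[0.9, -0.62, 0.075], [0, 0, -0.027]],
    [[0.9, -0.62, 0.075], [0, 0, -0.027]],
    [[0.9, -0.62, 0.075], [0, 0, -0.027]],
    [[0.9, -0.62, 0.075], [0, 0, -0.027]],
    [[0.9, -0.62, 0.075], [0, 0, -0.027]],
    [[0.9, -0.62, 0.075], [0, 0, -0.027]],
    [[0.9, -0.62, 0.075], [0, 0, -0.027]],
    [[0.9, -0.62, 0.075], [0, 0, -0.027]]
  ],
  "fingers": 0,
  "grip_force": 60
}}

```text
t: 0.9
eef_pos: [0.4797, -0.2794, 0.2032]
tool_rot: [-0.001, 0.959, 0.285, -0.0]
contact_force: [1.4, 0.1, 0.2]
gripper_width: -0.001
```

```bash
python3 - <<'E'
from plan import *
st(); print(bot.get_obs()['q'].round(2))
plan([.602,.172,.15],down(43))
E
```

```text
0.9 [ 0.4797 -0.2794  0.2032] [ 0.838  0.546 -0.   ] [-0.001  0.001 -1.   ] F [1.42 0.13 0.23] M [ 0.   -0.03  0.04] w -0.001
[ 0.55  0.32 -0.17  1.86  0.06  0.96 -0.64]
[[0.8721, -0.7787, 0.1344], [-0.0003, -0.0, -0.0276]] mm [ 348.8 -311.5   53.8] deg [-0.1 -0.  -9.9]
```

>>> {"op": "play_rows", "data": {
  "motion": [
    [[0.87, -0.78, 0.134], [0, 0, -0.0276]],
    [[0.87, -0.78, 0.134], [0, 0, -0.0276]],
    [[0.87, -0.78, 0.134], [0, 0, -0.0276]],
    [[0.87, -0.78, 0.134], [0, 0, -0.0276]],
    [[0.87, -0.78, 0.134], [0, 0, -0.0276]],
    [[0.87, -0.78, 0.134], [0, 0, -0.0276]],
    [[0.87, -0.78, 0.134], [0, 0, -0.0276]],
    [[0.87, -0.78, 0.134], [0, 0, -0.0276]]
  ]
}}

```text
t: 1.7
eef_pos: [0.5823, 0.1043, 0.1578]
tool_rot: [-0.001, 0.93, 0.366, -0.0]
contact_force: [1.1, -0.2, -0.0]
gripper_width: -0.002
```

>>> {"op": "play_rows", "data": {
  "motion": [
    [[0, 0, 0], [0, 0, 0]]
  ]
}}

```text
t: 1.8
eef_pos: [0.5821, 0.1136, 0.1572]
tool_rot: [-0.003, 0.928, 0.371, 0.0]
contact_force: [-0.8, 0.6, -0.0]
gripper_width: 0.002
```

```bash
python3 - <<'E'
from plan import *
st(); print(bot.get_obs()['q'].round(2))
plan([.602,.172,.15],down(43))
plan([.602,.172,.11],down(43))
cap('scene','s1'); crop('s1',160,160,360,360,4,'s1c'); cap('wrist','w1')
E
```

```text
1.8 [0.5821 0.1136 0.1572] [0.724 0.69  0.003] [-0.002  0.006 -1.   ] F [-0.81  0.63 -0.  ] M [-0.06 -0.01 -0.02] w 0.002
[-0.03  0.45 -0.34  1.81  0.17  0.92 -1.26]
[[0.1367, -0.0713, 0.0188], [-0.0009, -0.0005, 0.0017]] mm [ 54.7 -28.5   7.5] deg [-0.3 -0.2  0.6]
[[0.1364, -0.0707, 0.1188], [-0.0009, -0.0005, 0.0017]] mm [ 54.6 -28.3  47.5] deg [-0.3 -0.2  0.6]
```

View pics/s1c.png

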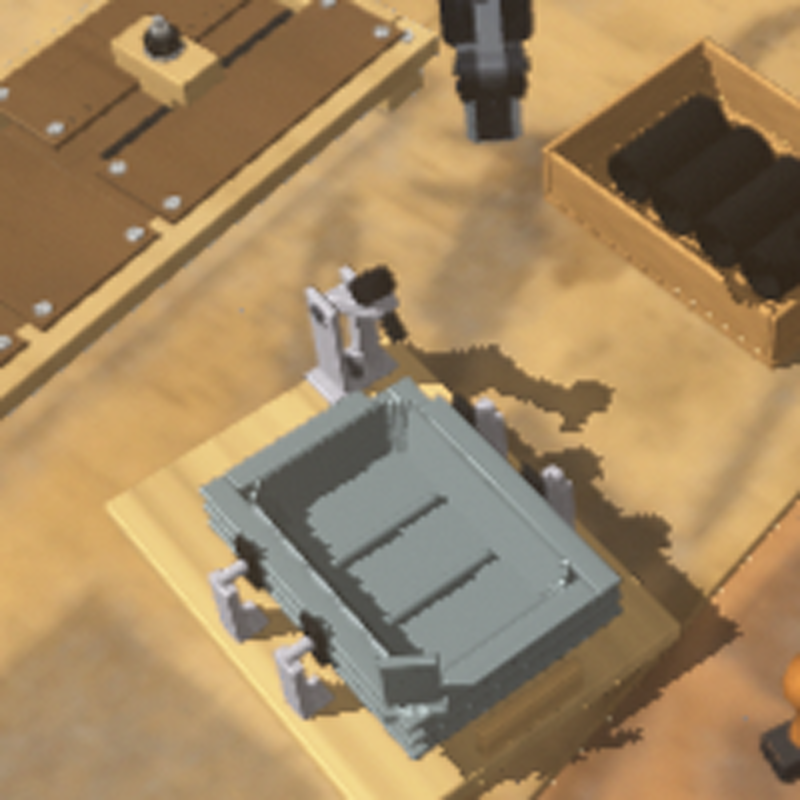

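View pics/w1.png

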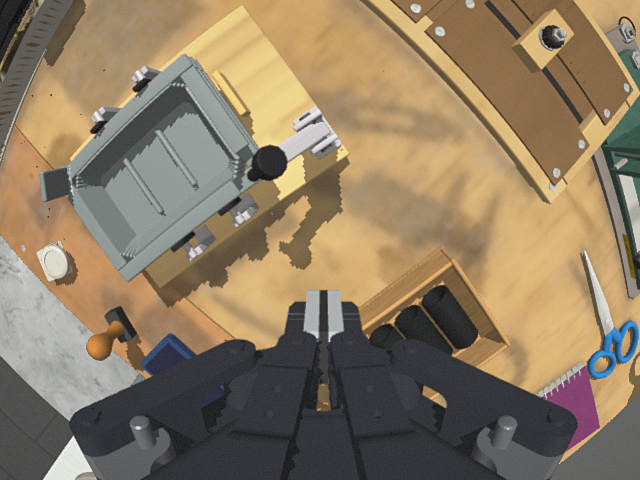

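The wrist view shows the knob at (268,162) with the clamp still open, and the fingers shut. I'll cross-check the knob from this camera, then move above it.

```bash
cat >> plan.py <<'E'
def fish(d,u,v):
    f=240/np.tan(np.radians(float(d['fovy']))/2)
    dx,dy=u-d['cx'],v-d['cy']; r=np.hypot(dx,dy); a=r/f
    ray=np.array([np.sin(a)*dx/r,np.sin(a)*dy/r,np.cos(a)]); z=d['range_z'][int(round(v)),int(round(u))]
    T=d['pose']; return T[:3,:3]@(ray/ray[2]*z)+T[:3,3]
E
python3 - <<'E'
from plan import *
d=load('w1')
for uv in [(268,162),(263,160),(274,160),(268,155),(268,170),(55,186),(250,150)]:
    p=fish(d,*uv); print(uv,p.round(4),RC.inv().apply(p-C).round(4))
st()
plan([.600,.172,.125],down(43))
E
```

```text
(268, 162) [0.6025 0.1707 0.1037] [ 0.0832 -0.0471  0.0457]
(263, 160) [0.6019 0.1732 0.1059] [ 0.082  -0.0448  0.0479]
(274, 160) [0.6051 0.1692 0.1012] [ 0.086  -0.048   0.0432]
(268, 155) [0.6052 0.1732 0.1031] [ 0.0852 -0.044   0.0451]
(268, 170) [0.5998 0.1677 0.1063] [ 0.0812 -0.0506  0.0483]
(55, 186) [0.4783 0.2873 0.073 ] [-0.0632  0.0402  0.015 ]
(250, 150) [0.5912 0.189  0.0464] [ 0.0682 -0.0317 -0.0116]
1.9 [0.5818 0.106  0.1571] [ 0.729  0.685 -0.001] [-0.003  0.001 -1.   ] F [-0.33 -1.41  0.1 ] M [-0.06 -0.04 -0.04] w -0.002
[[0.1462, -0.0888, 0.0803], [-0.0005, 0.0002, 0.0005]] mm [ 58.5 -35.5  32.1] deg [-0.2  0.1  0.2]
```

>>> {"op": "play_rows", "data": {
  "motion": [
    [[0.07, -0.045, 0.04], [0, 0, 0]],
    [[0.146, -0.089, 0.08], [0, 0, 0]],
    [[0.146, -0.089, 0.08], [0, 0, 0]],
    [[0.146, -0.089, 0.08], [0, 0, 0]]
  ]
}}

```text
t: 2.3
eef_pos: [0.5995, 0.1704, 0.1245]
tool_rot: [-0.001, 0.93, 0.368, -0.002]
contact_force: [-0.8, -1.6, -0.1]
gripper_width: -0.001
```

```bash
python3 - <<'E'
from plan import *
st()
for x,z in [(.081,.114),(.077,.105),(.074,.0985),(.070,.092),(.067,.087),(.0645,.082),(.0626,.078),(.0626,.076)]:
    p=loc(x,-.047); p[2]=z; plan(p,down(43))
E
```

```text
2.3 [0.5995 0.1704 0.1245] [ 0.73   0.684 -0.003] [-0.004 -0.    -1.   ] F [-0.84 -1.57 -0.14] M [-0.04 -0.05 -0.02] w -0.001
[[0.0032, 0.0001, 0.0262], [-0.0005, 0.0005, 0.0004]] mm [ 1.3  0.  10.5] deg [-0.2  0.2  0.2]
[[-0.0024, -0.0081, 0.0488], [-0.0005, 0.0005, 0.0004]] mm [-1.  -3.2 19.5] deg [-0.2  0.2  0.2]
[[-0.0066, -0.0142, 0.0651], [-0.0005, 0.0005, 0.0004]] mm [-2.6 -5.7 26. ] deg [-0.2  0.2  0.2]
[[-0.0122, -0.0224, 0.0814], [-0.0005, 0.0005, 0.0004]] mm [-4.9 -9.  32.5] deg [-0.2  0.2  0.2]
[[-0.0164, -0.0286, 0.0939], [-0.0005, 0.0005, 0.0004]] mm [ -6.6 -11.4  37.6] deg [-0.2  0.2  0.2]
[[-0.0199, -0.0337, 0.1064], [-0.0005, 0.0005, 0.0004]] mm [ -8.  -13.5  42.6] deg [-0.2  0.2  0.2]
[[-0.0226, -0.0376, 0.1164], [-0.0005, 0.0005, 0.0004]] mm [ -9.  -15.   46.6] deg [-0.2  0.2  0.2]
[[-0.0225, -0.0376, 0.1214], [-0.0005, 0.0005, 0.0004]] mm [ -9.  -15.   48.6] deg [-0.2  0.2  0.2]
```

>>> {"op": "play_rows", "data": {
  "motion": [
    [[0.003, 0, 0.026], [0, 0, 0]],
    [[0, -0.004, 0.037], [0, 0, 0]],
    [[-0.002, -0.008, 0.049], [0, 0, 0]],
    [[-0.0045, -0.011, 0.057], [0, 0, 0]],
    [[-0.0066, -0.014, 0.065], [0, 0, 0]],
    [[-0.009, -0.018, 0.073], [0, 0, 0]],
    [[-0.012, -0.022, 0.081], [0, 0, 0]],
    [[-0.014, -0.0255, 0.088], [0, 0, 0]]
  ]
}}

```text
t: 3.1
eef_pos: [0.5876, 0.1734, 0.0892]
tool_rot: [-0.001, 0.93, 0.367, -0.003]
contact_force: [-2.0, -0.8, 3.9]
gripper_width: 0.0
```

```bash
python3 - <<'E'
from plan import *
st()
for x,z in [(.067,.087),(.0645,.082),(.0626,.078),(.0626,.076)]:
    p=loc(x,-.047); p[2]=z; plan(p,down(43))
cap('scene','s2'); crop('s2',200,200,300,300,6,'s2c')
E
```

```text
3.1 [0.5876 0.1734 0.0892] [ 0.73   0.683 -0.004] [-0.005 -0.001 -1.   ] F [-2.05 -0.79  3.93] M [-0.12  0.47  0.01] w 0.0
[[-0.0, -0.003, 0.0055], [-0.0005, 0.0007, 0.0003]] mm [-0.  -1.2  2.2] deg [-0.2  0.2  0.1]
[[-0.0035, -0.0081, 0.0181], [-0.0005, 0.0007, 0.0003]] mm [-1.4 -3.3  7.2] deg [-0.2  0.2  0.1]
[[-0.0062, -0.012, 0.0281], [-0.0005, 0.0007, 0.0003]] mm [-2.5 -4.8 11.2] deg [-0.2  0.2  0.1]
[[-0.0061, -0.012, 0.0331], [-0.0005, 0.0007, 0.0003]] mm [-2.5 -4.8 13.2] deg [-0.2  0.2  0.1]
```

View pics/s2c.png

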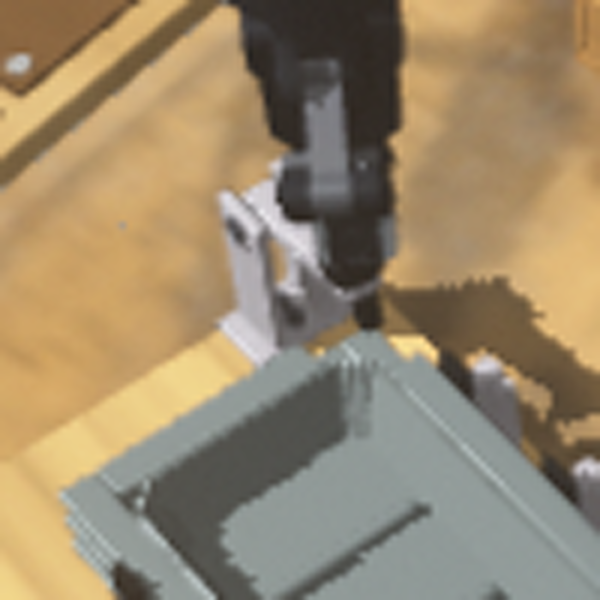

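The clamp is following the fingertip with about 4 N on it. I'll keep going.

>>> {"op": "play_rows", "data": {
  "motion": [
    [[0, -0.003, 0.006], [0, 0, 0]],
    [[-0.002, -0.006, 0.012], [0, 0, 0]],
    [[-0.0035, -0.008, 0.018], [0, 0, 0]],
    [[-0.005, -0.01, 0.023], [0, 0, 0]],
    [[-0.006, -0.012, 0.028], [0, 0, 0]],
    [[-0.006, -0.012, 0.0305], [0, 0, 0]],
    [[-0.006, -0.012, 0.033], [0, 0, 0]],
    [[-0.006, -0.012, 0.033], [0, 0, 0]]
  ]
}}

```text
t: 3.95
eef_pos: [0.583, 0.1752, 0.0771]
tool_rot: [-0.0, 0.93, 0.367, -0.002]
contact_force: [-3.5, -2.4, 13.3]
gripper_width: -0.002
```

>>> {"op": "play_rows", "data": {
  "motion": [
    [[0, 0, 0.006], [0, 0, 0]],
    [[0, 0, 0.01], [0, 0, 0]],
    [[0, 0, 0.01], [0, 0, 0]]
  ]
}}

```text
t: 4.25
eef_pos: [0.5831, 0.1753, 0.0766]
tool_rot: [0.0, 0.93, 0.367, -0.002]
contact_force: [-11.2, -5.5, 30.9]
gripper_width: 0.001
```

```bash
python3 - <<'E'
from plan import *
st()
cap('scene','s3'); crop('s3',200,200,300,300,6,'s3c')
E
```

```text
4.25 [0.5831 0.1753 0.0766] [ 0.73   0.683 -0.004] [-0.003 -0.002 -1.   ] F [-11.19  -5.51  30.86] M [-1.24  2.38 -0.01] w 0.001
```

View pics/s3c.png

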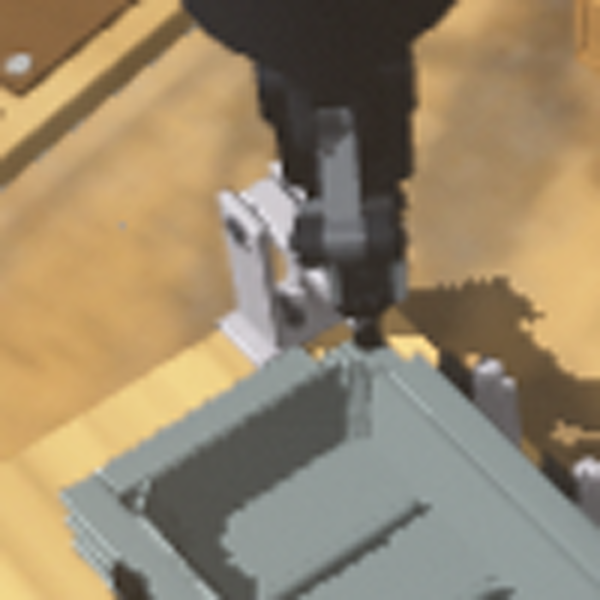

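It hit a hard stop at z≈0.077, matching the predicted 0.078. I'll retreat and check.

>>> {"op": "play_rows", "data": {
  "motion": [
    [[0, 0, -0.02], [0, 0, 0]],
    [[0, 0, -0.1], [0, 0, 0]],
    [[-0.05, 0.05, -0.2], [0, 0, 0]],
    [[-0.05, 0.05, -0.2], [0, 0, 0]],
    [[-0.05, 0.05, -0.2], [0, 0, 0]]
  ]
}}

```text
t: 4.8
eef_pos: [0.583, 0.1469, 0.1574]
tool_rot: [0.0, 0.93, 0.367, -0.001]
contact_force: [0.4, -0.2, -0.3]
gripper_width: -0.0
```

```bash
python3 - <<'E'
from plan import *
from fit import fit
st()
d=cap('scene','s4'); crop('s4',180,200,340,360,5,'s4c'); d2=cap('wrist','w4')
print(fit('s4'))
crop('w4',100,0,420,240,2.5,'w4c')
E
```

```text
4.8 [0.583  0.1469 0.1574] [ 0.731  0.682 -0.002] [-0.001 -0.001 -1.   ] F [ 0.35 -0.2  -0.32] M [0.02 0.05 0.02] w -0.0
(array([ 0.53058457,  0.23572533, -0.23877492]), np.float64(0.000574765956467065), 1272, np.float64(0.0586861790825004))
```

View pics/s4c.png

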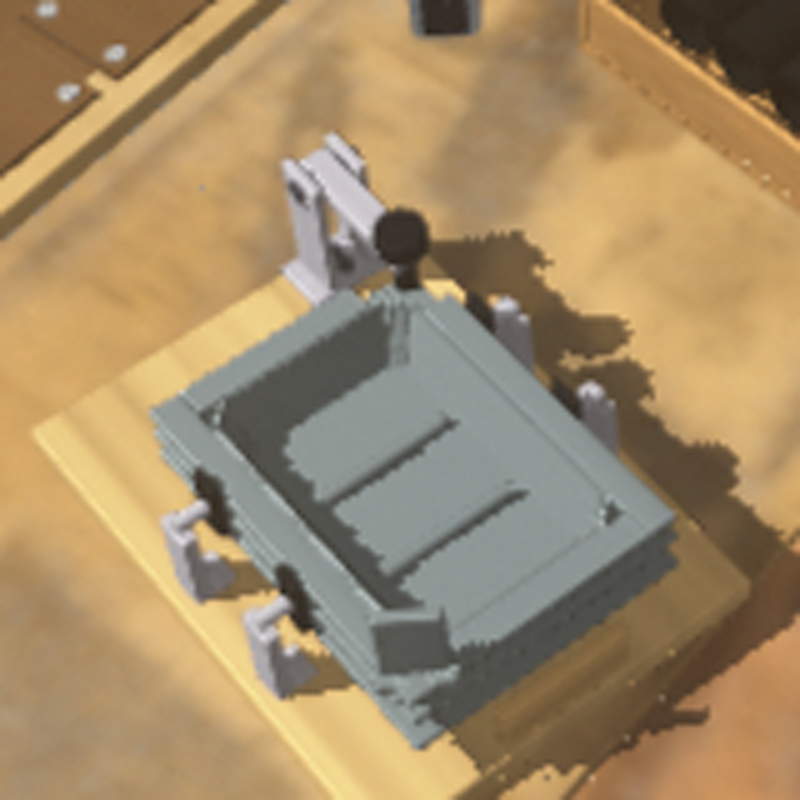

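View pics/w4c.png

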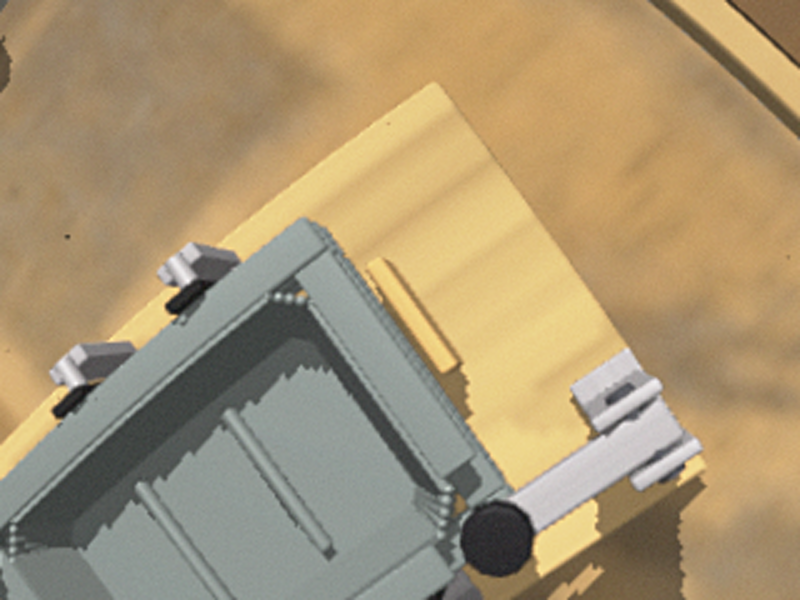

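```bash
python3 - <<'E'
from plan import *
d=load('w4'); print('knob',fish(d,299,215).round(4),RC.inv().apply(fish(d,299,215)-C).round(4))
for t in('scene0','s4'):
    d=load(t);P=cloud(d)
    L=RC.inv().apply((P.reshape(-1,3)-C)).reshape(P.shape)
    print(t,d['pose'][:3,3].round(4))
    for n,(x,y) in dict(far=(.04,-.046),fl=(.06,.046),nl=(-.03,.046),nr=(-.06,-.046),mr=(0,-.046),ml=(0.,.046),mf=(.066,0),mn=(-.066,0)).items():
        m=(abs(L[...,0]-x)<.005)&(abs(L[...,1]-y)<.005)&(abs(L[...,2])<.012)
        print(n,m.sum(),np.round(np.median(L[m][:,2])*1000,1),end=' | ')
    tab=(np.hypot(L[...,0]+.063,L[...,1]-.043)<.03)&(P[...,2]>.067)
    print('tab',P[tab].mean(0),P[tab][:,2].max(),L[tab].mean(0))
E
```

```text
knob [0.5875 0.1741 0.076 ] [ 0.0677 -0.047   0.018 ]
scene0 [0.1578 0.5677 0.7933]
far 28 1.0 | fl 40 0.1 | nl 44 0.7 | nr 33 1.2 | mr 35 1.1 | ml 31 0.8 | mf 28 1.0 | mn 52 0.4 | tab [0.47844805 0.28988313 0.080868  ] 0.09151072987549358 [-0.06359143  0.04274728  0.022868  ]
s4 [0.1578 0.5677 0.7933]
far 28 1.1 | fl 38 0.3 | nl 42 3.4 | nr 32 4.4 | mr 31 2.4 | ml 35 3.0 | mf 31 -0.1 | mn 56 3.5 | tab [0.47990264 0.28963505 0.08267939] 0.09561337595635622 [-0.06211747  0.04281672  0.02467939]
```

The clamp is closed (knob top z 0.076, arm level). But the cover's near end now reads about 3 mm higher than before, so I'll look closer at that.

```bash
python3 - <<'E'
from plan import *
a=cv2.imread('pics/scene0.png')[300:370,225:325]; b=cv2.imread('pics/s4.png')[300:370,225:325]
im=np.vstack([cv2.resize(x,None,fx=4,fy=4,interpolation=cv2.INTER_CUBIC) for x in(a,b)]); cv2.imwrite('pics/cmp.png',im)
st()
d=load('w4'); h,w=480,640
E
```

```text
4.9 [0.5816 0.1478 0.1556] [ 0.73   0.684 -0.005] [-0.005 -0.002 -1.   ] F [ 0.46  0.36 -0.95] M [-0.03 -0.04 -0.04] w 0.004
```

View pics/cmp.png

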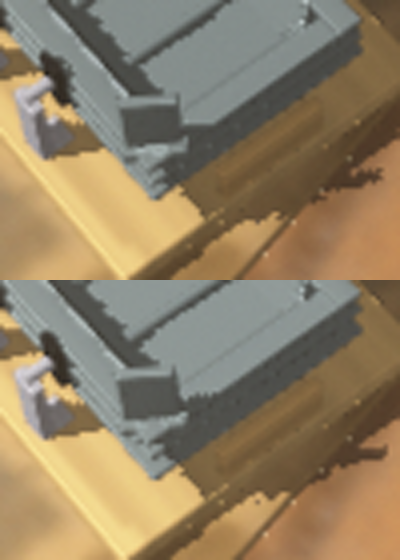

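Pressing the clamp rocked the near end up by about 3 mm, tray and cover together. I'll press the near rim middle gently back down with the shut fingertips.

```bash
python3 - <<'E'
from plan import *
st()
for z in (.12,.070,.058):
    p=loc(-.066,-.003); p[2]=z; plan(p,down(43))
E
```

```text
4.9 [0.5816 0.1478 0.1556] [ 0.73   0.684 -0.005] [-0.005 -0.002 -1.   ] F [ 0.46  0.36 -0.95] M [-0.03 -0.04 -0.04] w 0.004
[[-0.0424, -0.3755, 0.0899], [-0.0003, 0.0008, 0.0004]] mm [ -17.  -150.2   36. ] deg [-0.1  0.3  0.1]
[[-0.0418, -0.3753, 0.2149], [-0.0003, 0.0008, 0.0004]] mm [ -16.7 -150.1   86. ] deg [-0.1  0.3  0.1]
[[-0.0417, -0.3752, 0.2449], [-0.0003, 0.0008, 0.0004]] mm [ -16.7 -150.1   98. ] deg [-0.1  0.3  0.1]
```

>>> {"op": "play_rows", "data": {
  "motion": [
    [[-0.01, -0.1, 0.03], [0, 0, 0]],
    [[-0.03, -0.2, 0.06], [0, 0, 0]],
    [[-0.042, -0.3, 0.09], [0, 0, 0]],
    [[-0.042, -0.375, 0.12], [0, 0, 0]],
    [[-0.042, -0.375, 0.17], [0, 0, 0]],
    [[-0.042, -0.375, 0.205], [0, 0, 0]],
    [[-0.042, -0.375, 0.225], [0, 0, 0]],
    [[-0.042, -0.375, 0.229], [0, 0, 0]]
  ]
}}

```text
t: 5.7
eef_pos: [0.4659, 0.2446, 0.0629]
tool_rot: [0.0, 0.93, 0.367, -0.004]
contact_force: [-0.4, -1.0, -0.3]
gripper_width: -0.004
```

```bash
python3 - <<'E'
from plan import *
st()
for z in (.060,.058):
    p=loc(-.066,-.003); p[2]=z; plan(p,down(43))
E
```

```text
5.7 [0.4659 0.2446 0.0629] [ 0.73   0.683 -0.007] [-0.007 -0.003 -1.   ] F [-0.44 -0.97 -0.33] M [-0.02 -0.01 -0.08] w -0.004
[[0.0026, -0.0012, 0.0072], [-0.0004, 0.0012, 0.0002]] mm [ 1.1 -0.5  2.9] deg [-0.2  0.4  0.1]
[[0.0027, -0.0012, 0.0122], [-0.0004, 0.0012, 0.0002]] mm [ 1.1 -0.5  4.9] deg [-0.2  0.4  0.1]
```

>>> {"op": "play_rows", "data": {
  "motion": [
    [[0.002, 0, 0.004], [0, 0, 0]],
    [[0.002, 0, 0.007], [0, 0, 0]],
    [[0.002, 0, 0.01], [0, 0, 0]],
    [[0.002, 0, 0.012], [0, 0, 0]],
    [[0.002, 0, 0.012], [0, 0, 0]]
  ]
}}

```text
t: 6.2
eef_pos: [0.4669, 0.2452, 0.0584]
tool_rot: [0.0, 0.93, 0.367, -0.003]
contact_force: [0.8, -0.6, 1.1]
gripper_width: 0.004
```

>>> {"op": "play_rows", "data": {
  "motion": [
    [[0, 0, 0.003], [0, 0, 0]],
    [[0, 0, 0.005], [0, 0, 0]],
    [[0, 0, 0.005], [0, 0, 0]]
  ]
}}

```text
t: 6.5
eef_pos: [0.4664, 0.2455, 0.0568]
tool_rot: [0.0, 0.93, 0.367, -0.004]
contact_force: [-2.3, 0.2, 6.9]
gripper_width: 0.002
```

```bash
cat > hts.py <<'E'
from plan import *
def hts(t):
    d=load(t);P=cloud(d)
    L=RC.inv().apply((P.reshape(-1,3)-C)).reshape(P.shape)
    for n,(x,y) in dict(far=(.04,-.046),fl=(.06,.046),nl=(-.03,.046),nr=(-.06,-.046),mr=(0,-.046),ml=(0.,.046),mf=(.066,0),mn=(-.066,0)).items():
        m=(abs(L[...,0]-x)<.005)&(abs(L[...,1]-y)<.005)&(abs(L[...,2])<.012)
        print(n,m.sum(),np.round(np.median(L[m][:,2])*1000,1),end=' | ')
    print()
E
python3 - <<'E'
from hts import *
st(); cap('scene','s5'); hts('s5'); cap('top','t5'); hts('top0');hts('t5')
E
```

```text
6.5 [0.4664 0.2455 0.0568] [ 0.73   0.683 -0.007] [-0.007 -0.003 -1.   ] F [-2.34  0.22  6.88] M [-0.11  0.63 -0.02] w 0.002
far 0 nan | fl 50 7.1 | nl 51 1.5 | nr 36 -0.4 | mr 0 nan | ml 42 4.1 | mf 34 8.0 | mn 6 -9.7 | 
far 25 -0.3 | fl 24 0.7 | nl 28 -0.1 | nr 26 0.4 | mr 27 0.9 | ml 27 0.2 | mf 25 0.1 | mn 27 -0.1 | 
far 24 7.2 | fl 27 7.3 | nl 0 nan | nr 22 -1.2 | mr 26 3.7 | ml 6 3.9 | mf 26 8.2 | mn 0 nan |
  return _methods._mean(a, axis=axis, dtype=dtype,
  ret = ret.dtype.type(ret / rcount)
```

Pressing the near end see-sawed the far end up by about 7 mm. I'll look before doing anything else.

```bash
python3 - <<'E'
from plan import *
crop('s5',180,200,340,360,5,'s5c'); crop('t5',200,150,310,280,5,'t5c')
E
```

View pics/s5c.png

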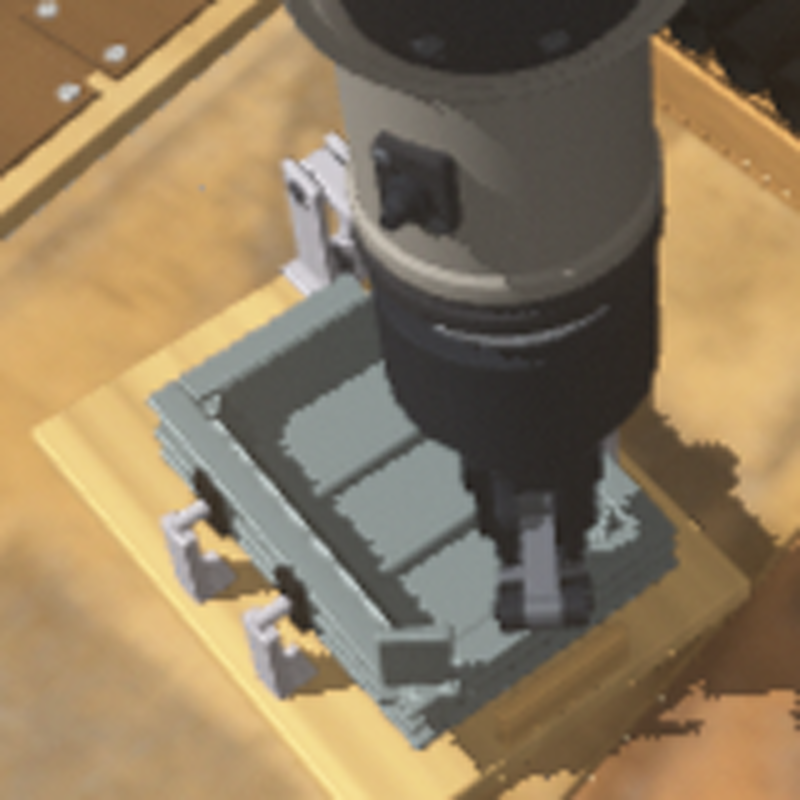

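View pics/t5c.png

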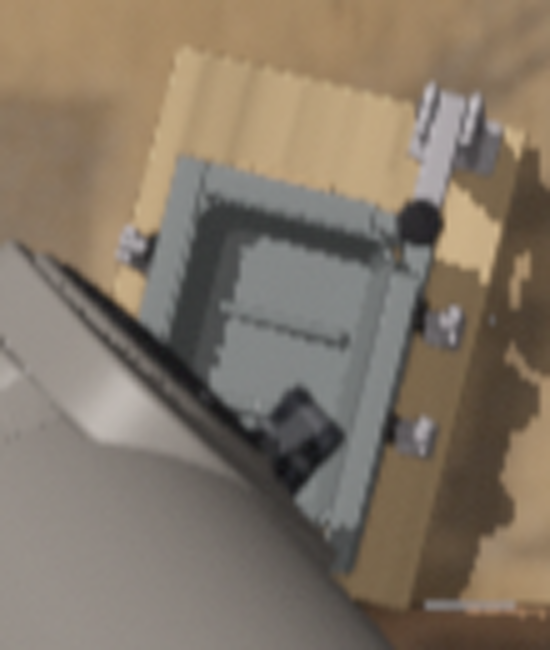

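Only the cover tipped, because I pressed outside its support footprint; the clamp is still down. I'll lift off and press on the floor centre instead, inside the support, to reseat it.

>>> {"op": "play_rows", "data": {
  "motion": [
    [[0, 0, -0.02], [0, 0, 0]],
    [[0, 0, -0.07], [0, 0, 0]],
    [[0, 0.08, -0.1], [0, 0, 0]],
    [[0, 0.165, -0.1], [0, 0, 0]],
    [[0, 0.165, -0.1], [0, 0, 0]]
  ]
}}

```text
t: 7.1
eef_pos: [0.5156, 0.1928, 0.0975]
tool_rot: [0.001, 0.931, 0.364, -0.002]
contact_force: [-0.5, -0.9, 0.3]
gripper_width: 0.0
```

```bash
python3 - <<'E'
from hts import *
st(); cap('scene','s6'); hts('s6')
d=load('top0')
P=cloud(d); L=RC.inv().apply((P.reshape(-1,3)-C)).reshape(P.shape)
for x in np.arange(-.04,.045,.01):
    m=(abs(L[...,0]-x)<.004)&(abs(L[...,1])<.006)&(abs(L[...,2])<.04); print(round(x,3),np.median(P[m][:,2]).round(4),end='; ')
print()
for z in (.05,.036,.034):
    p=loc(0,0); p[2]=z; plan(p,down(43))
E
```

```text
7.1 [0.5156 0.1928 0.0975] [ 0.735  0.678 -0.006] [-0.004 -0.004 -1.   ] F [-0.49 -0.86  0.35] M [-0.01  0.04  0.04] w 0.0
far 30 6.8 | fl 46 7.4 | nl 48 1.5 | nr 35 -0.2 | mr 29 4.3 | ml 36 4.0 | mf 31 8.3 | mn 52 -0.9 | 
-0.04 0.0363; -0.03 0.0374; -0.02 0.0381; -0.01 0.0368; 0.0 0.0365; 0.01 0.0363; 0.02 0.0397; 0.03 0.0364; 0.04 0.0369; 
[[0.1006, -0.0421, 0.1171], [-0.0002, 0.001, -0.0005]] mm [ 40.3 -16.8  46.9] deg [-0.1  0.4 -0.2]
[[0.1009, -0.042, 0.1521], [-0.0002, 0.001, -0.0005]] mm [ 40.3 -16.8  60.9] deg [-0.1  0.4 -0.2]
[[0.1009, -0.042, 0.1571], [-0.0002, 0.001, -0.0005]] mm [ 40.4 -16.8  62.9] deg [-0.1  0.4 -0.2]
```

>>> {"op": "play_rows", "data": {
  "motion": [
    [[0.05, -0.02, 0.03], [0, 0, 0]],
    [[0.101, -0.042, 0.07], [0, 0, 0]],
    [[0.101, -0.042, 0.11], [0, 0, 0]],
    [[0.101, -0.042, 0.13], [0, 0, 0]],
    [[0.101, -0.042, 0.14], [0, 0, 0]],
    [[0.101, -0.042, 0.146], [0, 0, 0]],
    [[0.101, -0.042, 0.152], [0, 0, 0]],
    [[0.101, -0.042, 0.156], [0, 0, 0]]
  ]
}}

```text
t: 7.95
eef_pos: [0.5316, 0.2341, 0.0363]
tool_rot: [0.001, 0.931, 0.365, -0.003]
contact_force: [-9.5, -4.9, 27.8]
gripper_width: 0.008
```

```bash
python3 - <<'E'
from hts import *
st(); cap('scene','s7'); hts('s7')
E
```

```text
7.95 [0.5316 0.2341 0.0363] [ 0.734  0.679 -0.007] [-0.005 -0.004 -1.   ] F [-9.5  -4.85 27.82] M [-1.08  1.97  0.02] w 0.008
far 0 nan | fl 39 0.3 | nl 45 0.3 | nr 34 0.8 | mr 31 0.5 | ml 36 0.8 | mf 23 0.7 | mn 57 -0.3 |
  return _methods._mean(a, axis=axis, dtype=dtype,
  ret = ret.dtype.type(ret / rcount)
```

Everything is flat and seated again. I'll retreat and verify the clamp angle.

>>> {"op": "play_rows", "data": {
  "motion": [
    [[0, 0, -0.03], [0, 0, 0]],
    [[0, 0, -0.1], [0, 0, 0]],
    [[0, 0.05, -0.2], [0, 0, 0]],
    [[-0.05, 0.15, -0.3], [0, 0, 0]],
    [[-0.1, 0.25, -0.3], [0, 0, 0]],
    [[-0.1, 0.25, -0.3], [0, 0, 0]],
    [[-0.1, 0.25, -0.3], [0, 0, 0]]
  ]
}}

```text
t: 8.7
eef_pos: [0.5716, 0.1317, 0.1577]
tool_rot: [0.002, 0.932, 0.363, -0.002]
contact_force: [-1.1, 0.5, 0.3]
gripper_width: 0.002
```

```bash
python3 - <<'E'
from hts import *
st(); cap('scene','s8'); hts('s8'); cap('top','t8'); hts('t8'); cap('wrist','w8')
crop('s8',180,200,340,360,5,'s8c')
for t in('s4','s8'):
    d=load(t);P=cloud(d);im=d['pixels'].astype(int); L=RC.inv().apply((P.reshape(-1,3)-C)).reshape(P.shape)
    k=(np.hypot(L[...,0]-.063,L[...,1]+.047)<.012)&(im.max(-1)<75)&(P[...,2]>.07); print(t,k.sum(),np.median(P[k],0),np.median(L[k],0),np.percentile(P[k][:,2],[10,90]))
from fit import fit
print(fit('t8'),fit('s8'))
E
```

```text
8.7 [0.5716 0.1317 0.1577] [ 0.737  0.676 -0.006] [-0.003 -0.005 -1.   ] F [-1.11  0.54  0.28] M [ 0.05  0.01 -0.  ] w 0.002
far 26 1.1 | fl 38 0.6 | nl 41 0.7 | nr 31 1.2 | mr 30 0.7 | ml 35 1.2 | mf 30 0.9 | mn 55 -0.6 | 
far 0 nan | fl 23 -0.1 | nl 25 0.9 | nr 28 0.7 | mr 27 0.5 | ml 26 -0.4 | mf 23 0.7 | mn 26 0.3 | 
s4 614 [0.58177721 0.18270458 0.30745288] [ 0.06158269 -0.0402324   0.24945288] [0.07862653 0.35718433]
s8 496 [0.57909182 0.17097789 0.33139819] [ 0.06006303 -0.05194862  0.27339819] [0.07848082 0.40679533]
(array([ 0.53311063,  0.23339554, -0.22570123]), np.float64(0.000278363203541665), 1258, np.float64(0.05795937601104839)) (array([ 0.5322863 ,  0.23478417, -0.22279504]), np.float64(0.00043803861758483963), 1968, np.float64(0.05857280285137617))
  return _methods._mean(a, axis=axis, dtype=dtype,
  ret = ret.dtype.type(ret / rcount)
```

View pics/s8c.png

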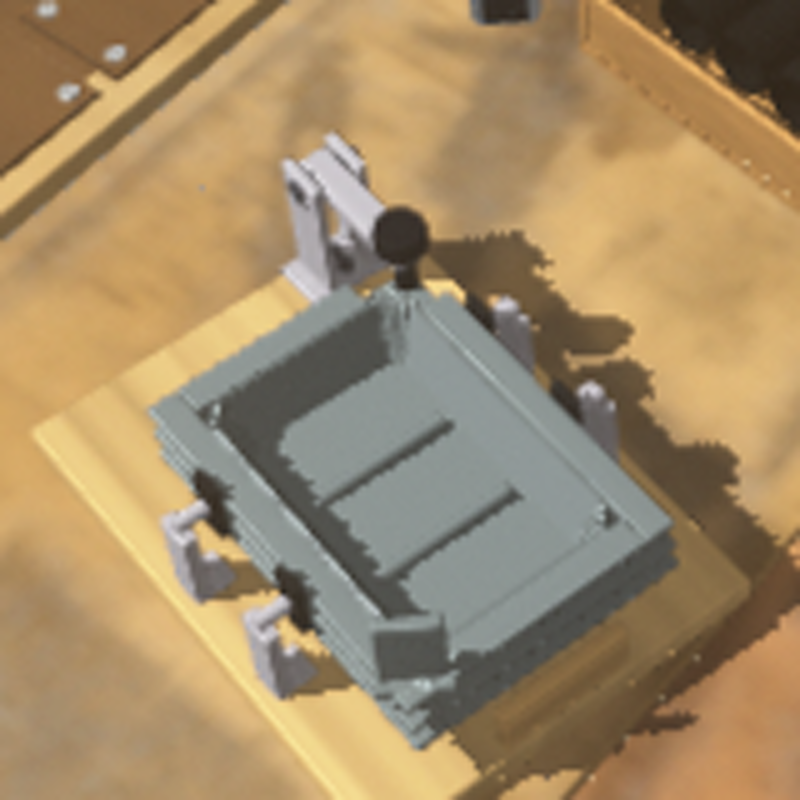

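View pics/w8.png

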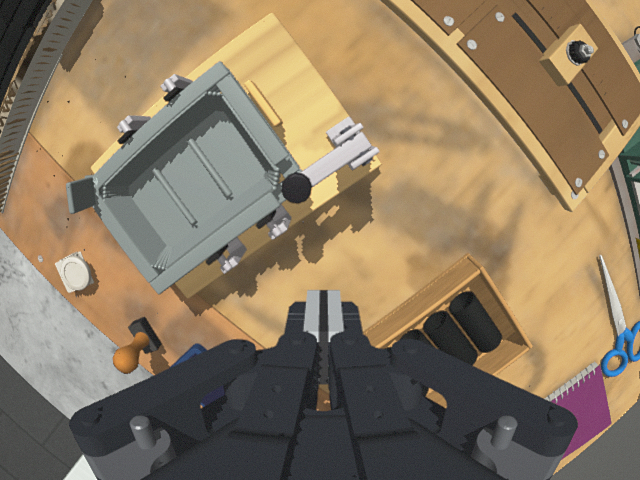

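Rim is level, clamp knob is unchanged at crop (402,235), and the cover has shifted about 1 mm. I'll check the knob height and the tab, then plan the grasp.

```bash
sed -i 's/^C=.*/C=np.array([.5327,.2341,.0580]); YAW=-.223/' plan.py; python3 - <<'E'
from plan import *
d=load('w8')
for uv in[(296,187),(292,186),(300,188)]: print('knob',fish(d,*uv).round(4))
print('pred tab',loc(-.063,.043,.015))
# fisheye tab edges
for t in('s8','t8'):
    d=load(t);P=cloud(d);L=RC.inv().apply((P.reshape(-1,3)-C)).reshape(P.shape)
    tab=(np.hypot(L[...,0]+.063,L[...,1]-.043)<.03)&(P[...,2]>.067)&(P[...,2]<.1)
    u=(L[tab][:,:2]-[-.063,.043])@np.array([.826,-.564]); v=(L[tab][:,:2]-[-.063,.043])@np.array([.564,.826])
    print(t,tab.sum(),P[tab].mean(0),P[tab][:,2].max(),'thick',np.percentile(u,[5,50,95]),'wid',np.percentile(v,[2,50,98]))
st(); print(bot.get_obs()['q'].round(2))
ang=np.degrees(YAW)-34.33; print('y dir',ang,'x yaw',ang+90)
T=loc(-.063,.043)
for z in(.14,.062):
    plan([T[0],T[1],z],down(ang+90))
E
```

```text
knob [0.5875 0.1744 0.0775]
knob [0.5863 0.1765 0.0772]
knob [0.5886 0.1722 0.0768]
pred tab [0.4807697 0.2899681 0.073    ]
s8 152 [0.48002742 0.29004122 0.08077361] 0.090782037398218 thick [-0.00226378 -0.00088276  0.00227551] wid [-0.01069492 -0.00037881  0.00995203]
t8 45 [0.48047023 0.2883327  0.08488801] 0.09177496034929711 thick [-0.00161647  0.00132934  0.00272501] wid [-0.01184461 -0.00101124  0.00868638]
8.85 [0.57   0.1356 0.1566] [ 0.733  0.681 -0.006] [-0.005 -0.004 -1.   ] F [ 0.41 -0.14 -0.94] M [ 0.06 -0.01  0.02] w -0.0
[-0.07  0.44 -0.35  1.82  0.19  0.92 -1.33]
y dir -47.10695883141736 x yaw 42.89304116858264
[[0.0995, -0.4346, 0.0413], [-0.0002, 0.001, -0.0]] mm [  39.8 -173.8   16.5] deg [-0.1  0.4 -0. ]
[[0.1007, -0.4344, 0.2363], [-0.0002, 0.001, -0.0]] mm [  40.3 -173.8   94.5] deg [-0.1  0.4 -0. ]
```

>>> {"op": "play_rows", "data": {
  "motion": [
    [[0.025, -0.11, 0.01], [0, 0, 0]],
    [[0.05, -0.22, 0.02], [0, 0, 0]],
    [[0.075, -0.33, 0.03], [0, 0.001, 0]],
    [[0.0995, -0.4346, 0.0413], [0, 0.001, 0]],
    [[0.0995, -0.4346, 0.0413], [0, 0.001, 0]],
    [[0.0995, -0.4346, 0.0413], [0, 0.001, 0]]
  ],
  "fingers": 30
}}

```text
t: 9.45
eef_pos: [0.4789, 0.2924, 0.1397]
tool_rot: [-0.001, 0.93, 0.368, -0.001]
contact_force: [0.6, -0.9, -0.2]
gripper_width: 0.351
```

```bash
python3 - <<'E'
from plan import *
st(); T=loc(-.063,.043)
plan([T[0],T[1],.0615],down(42.9))
cap('wrist','w9'); cap('scene','s9'); crop('s9',180,200,340,360,5,'s9c')
E
```

```text
9.45 [0.4789 0.2924 0.1397] [ 0.729  0.685 -0.001] [-0.002  0.001 -1.   ] F [ 0.62 -0.88 -0.25] M [-0.03 -0.01  0.03] w 0.351
[[-0.0006, 0.0079, 0.1956], [-0.0003, 0.0001, 0.0009]] mm [-0.2  3.2 78.2] deg [-0.1  0.   0.3]
```

View pics/w9.png

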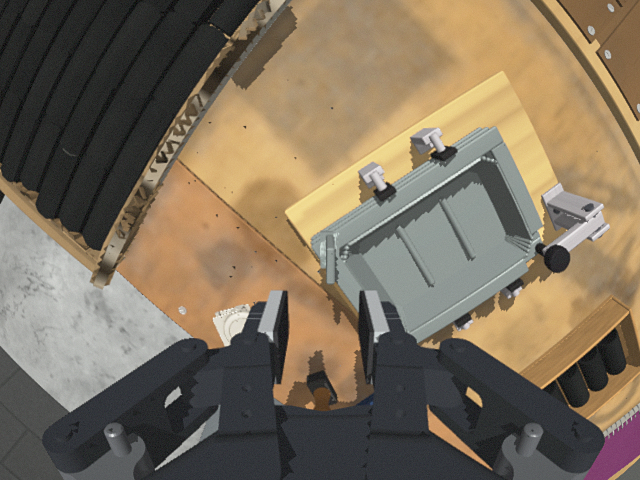

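View pics/s9c.png

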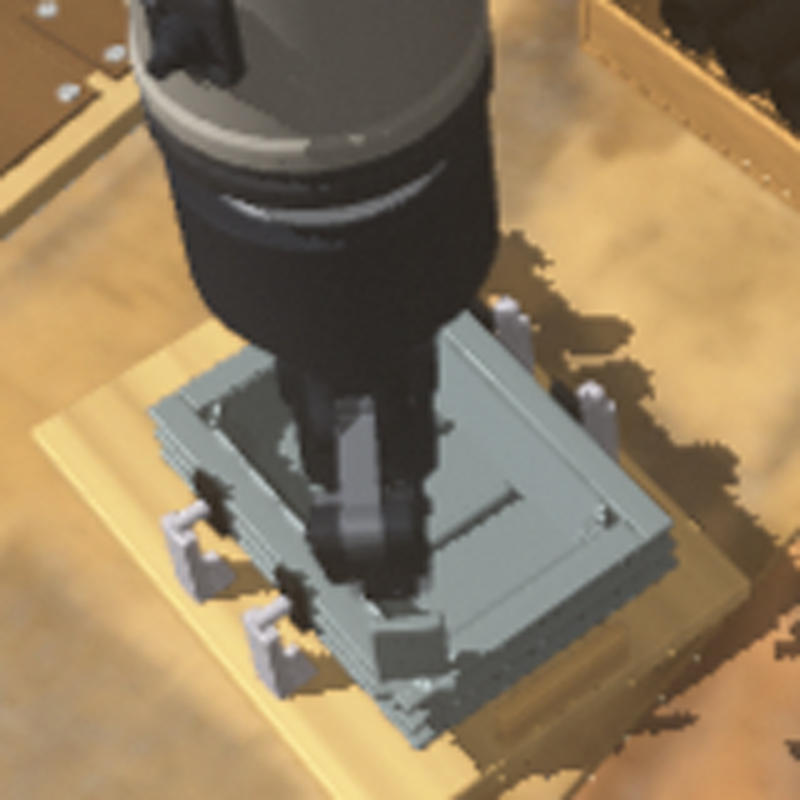

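The jaws straddle the tab line (tab at wrist px (330,260), between the jaws at columns ~285–360). Descending.

>>> {"op": "play_rows", "data": {
  "motion": [
    [[0, 0.004, 0.06], [0, 0, 0.001]],
    [[0, 0.008, 0.12], [0, 0, 0.001]],
    [[0, 0.008, 0.16], [0, 0, 0.001]],
    [[0, 0.008, 0.185], [0, 0, 0.001]],
    [[0, 0.008, 0.194], [0, 0, 0.001]],
    [[0, 0.008, 0.195], [0, 0, 0.001]],
    [[0, 0.008, 0.195], [0, 0, 0.001]]
  ]
}}

```text
t: 10.25
eef_pos: [0.4835, 0.2875, 0.0625]
tool_rot: [-0.0, 0.932, 0.363, 0.0]
contact_force: [-0.1, 0.1, -0.6]
gripper_width: 0.356
```

```bash
python3 - <<'E'
from plan import *
st(); T=loc(-.063,.043)
plan([T[0],T[1],.062],down(42.9))
cap('scene','s10'); crop('s10',220,260,300,340,8,'s10c')
E
```

```text
10.25 [0.4835 0.2875 0.0625] [0.737 0.676 0.   ] [ 0.     0.001 -1.   ] F [-0.11  0.13 -0.62] M [ 0.01  0.   -0.02] w 0.356
[[-0.0009, -0.0093, 0.0012], [-0.0001, -0.0001, -0.0011]] mm [-0.3 -3.7  0.5] deg [-0.  -0.  -0.4]
```

View pics/s10c.png

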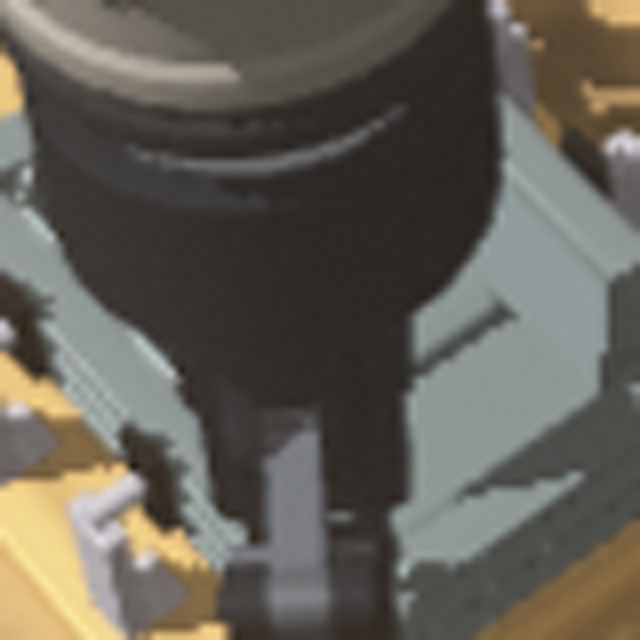

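>>> {"op": "play_rows", "data": {
  "motion": [
    [[-0.001, -0.009, 0.001], [0, 0, -0.001]],
    [[-0.001, -0.009, 0.001], [0, 0, -0.001]],
    [[-0.001, -0.009, 0.001], [0, 0, -0.001]]
  ]
}}

```text
t: 10.6
eef_pos: [0.4808, 0.2903, 0.0626]
tool_rot: [-0.0, 0.931, 0.366, 0.001]
contact_force: [-0.0, -0.3, 0.6]
gripper_width: 0.354
```

```bash
python3 - <<'E'
from plan import *
st(); T=loc(-.063,.043)
plan([T[0],T[1],.062],down(42.9))
E
```

```text
10.6 [0.4808 0.2903 0.0626] [0.732 0.681 0.001] [ 0.001  0.001 -1.   ] F [-0.02 -0.32  0.57] M [ 0.02 -0.03 -0.  ] w 0.354
[[-0.0007, 0.0006, 0.0014], [-0.0, -0.0002, 0.0]] mm [-0.3  0.2  0.6] deg [-0.  -0.1  0. ]
```

Aligned to 0.3 mm. Closing the fingers.

>>> {"op": "play_rows", "data": {
  "motion": [
    [[0, 0, 0], [0, 0, 0]],
    [[0, 0, 0], [0, 0, 0]],
    [[0, 0, 0], [0, 0, 0]],
    [[0, 0, 0], [0, 0, 0]],
    [[0, 0, 0], [0, 0, 0]],
    [[0, 0, 0], [0, 0, 0]]
  ],
  "fingers": 0,
  "grip_force": 80
}}

```text
t: 11.2
eef_pos: [0.4809, 0.2903, 0.0628]
tool_rot: [-0.0, 0.931, 0.366, 0.001]
contact_force: [-1.6, -0.2, 4.4]
gripper_width: 0.035
```

```bash
cat > arc.py <<'E'
from plan import *
# pivot at cover_far, rotation axis horizontal perpendicular to tab->far; tab up
def arc(angs,R0,p0,lift=0):
    piv=loc(.048,-.046); d=loc(.048,-.046)-loc(-.063,.043); d/=np.linalg.norm(d)
    ax=np.cross(d,[0,0,1.]) ; ax/=np.linalg.norm(ax)
    # rotating +a about ax: does tab rise?
    sgn=np.sign((Rt.from_rotvec(ax*.1).apply(p0-piv)-(p0-piv))[2])
    out=[]
    for a in angs:
        R=Rt.from_rotvec(ax*sgn*np.radians(a)); out.append((piv+R.apply(p0-piv),R*R0))
    return out
E
python3 - <<'E'
from arc import *
from hts import *
st(); cap('scene','s11'); hts('s11')
o,p0,R0=cur(); np.savez('grasp.npz',p=p0,q=R0.as_quat())
for p,R in arc([1,2,3,4.5,6,8,10,12],R0,p0): print(p.round(4)); plan(p,R)
E
```

```text
11.2 [0.4809 0.2903 0.0628] [0.732 0.681 0.001] [ 0.001  0.001 -1.   ] F [-1.59 -0.18  4.36] M [-0.21  0.08 -0.05] w 0.035
far 0 nan | fl 38 0.9 | nl 23 0.7 | nr 32 0.6 | mr 26 1.3 | ml 34 1.4 | mf 0 nan | mn 51 0.4 | 
[0.481  0.2902 0.0652]
[[-0.0, 0.0003, -0.0062], [0.0028, 0.0002, 0.0]] mm [-0.   0.1 -2.5] deg [1.  0.1 0. ]
[0.4811 0.2901 0.0677]
[[-0.0, 0.0006, -0.0124], [0.0055, 0.0004, 0.0]] mm [-0.   0.3 -5. ] deg [2.  0.2 0. ]
[0.4812 0.2899 0.0702]
[[-0.0001, 0.0011, -0.0186], [0.0083, 0.0006, 0.0]] mm [-0.   0.4 -7.4] deg [3.  0.2 0. ]
[0.4814 0.2896 0.0739]
[[-0.0001, 0.002, -0.0279], [0.0125, 0.001, 0.0]] mm [ -0.    0.8 -11.2] deg [4.5 0.3 0. ]
[0.4817 0.2893 0.0776]
[[-0.0002, 0.0032, -0.0372], [0.0166, 0.0013, 0.0]] mm [ -0.1   1.3 -14.9] deg [6.  0.5 0. ]
[0.4822 0.2887 0.0825]
[[-0.0003, 0.0051, -0.0494], [0.0222, 0.0017, 0.0]] mm [ -0.1   2.  -19.8] deg [8.  0.6 0. ]
[0.4828 0.2879 0.0874]
[[-0.0005, 0.0074, -0.0616], [0.0277, 0.0021, 0.0]] mm [ -0.2   3.  -24.7] deg [10.   0.8  0. ]
[0.4835 0.2871 0.0922]
[[-0.0007, 0.0102, -0.0738], [0.0332, 0.0026, 0.0]] mm [ -0.3   4.1 -29.5] deg [12.   0.9  0. ]
  return _methods._mean(a, axis=axis, dtype=dtype,
  ret = ret.dtype.type(ret / rcount)
```

>>> {"op": "play_rows", "data": {
  "motion": [
    [[0, 0, -0.003], [0.0014, 0, 0]],
    [[0, 0, -0.0062], [0.003, 0, 0]],
    [[0, 0.0005, -0.0124], [0.006, 0.0004, 0]],
    [[0, 0.001, -0.0186], [0.009, 0.0006, 0]],
    [[0, 0.0015, -0.023], [0.011, 0.0008, 0]],
    [[0, 0.002, -0.028], [0.013, 0.001, 0]]
  ]
}}

```text
t: 11.85
eef_pos: [0.4815, 0.2895, 0.074]
tool_rot: [-0.04, 0.93, 0.365, -0.012]
contact_force: [-0.1, -0.4, -1.4]
gripper_width: 0.042
```

```bash
cat > look.py <<'E'
from arc import *
import sys
t=sys.argv[1]; st(); d=cap('scene',t); crop(t,180,200,340,360,5,t+'c')
P=cloud(d); L=RC.inv().apply((P.reshape(-1,3)-C)).reshape(P.shape)
im=d['pixels'].astype(int)
g=(im.max(-1)>70)&(im.max(-1)-im.min(-1)<45)
for n,(x,y) in dict(far=(.046,-.046),fl=(.06,.046),f2=(.03,.046),nr=(-.06,-.046),mr=(-.02,-.046),mr2=(.02,-.046),mf=(.066,0),mn=(-.066,-.02)).items():
    m=g&(abs(L[...,0]-x)<.005)&(abs(L[...,1]-y)<.004)&(L[...,2]>-.01)&(L[...,2]<.06)
    if m.sum()>4: print(n,m.sum(),np.round(np.median(L[m][:,2])*1000,1),end=' | ')
print()
E
python3 look.py s12
```

```text
11.85 [0.4815 0.2895 0.074 ] [0.733 0.68  0.008] [-0.051  0.066 -0.997] F [-0.09 -0.38 -1.37] M [-0.15 -0.03  0.01] w 0.042
fl 28 3.6 | f2 28 6.0 | nr 27 7.6 | mr 23 4.6 | mn 37 8.7 |
```

View pics/s12c.png

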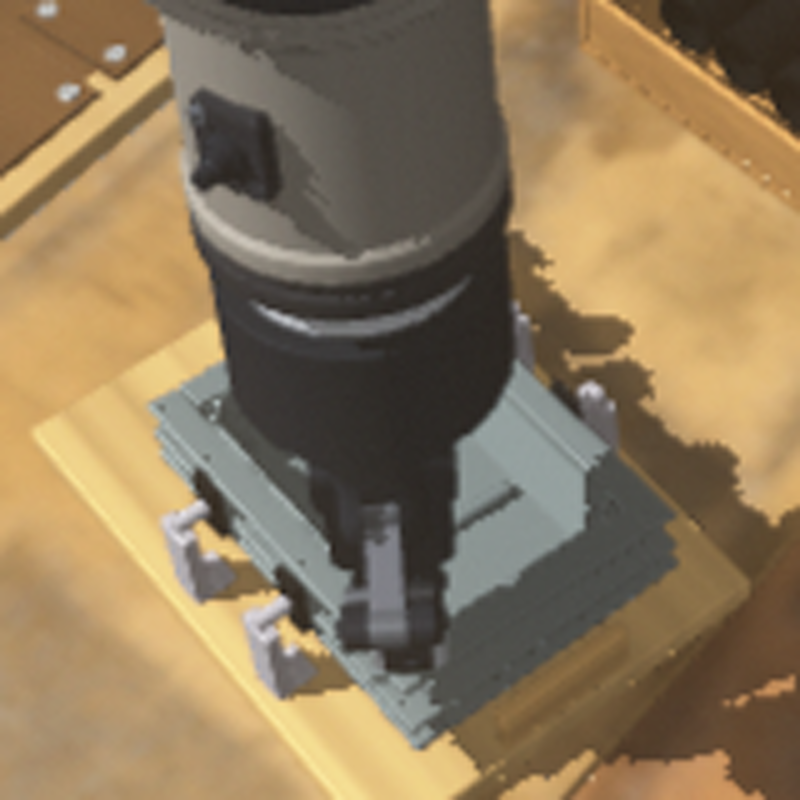

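The peel tracks the intended rotation and the far corner stays down. I'll go on to about 10°, then 18°.

```bash
cat > pa.py <<'E'
from arc import *
import sys
g=np.load('grasp.npz'); R0=Rt.from_quat(g['q'])
for p,R in arc([float(a) for a in sys.argv[1:]],R0,g['p']): plan(p,R)
E
python3 pa.py 6 7.5 9 10.5 12 
```

```text
[[-0.0007, -0.0013, -0.0082], [0.0034, 0.0001, -0.0002]] mm [-0.3 -0.5 -3.3] deg [ 1.2  0.  -0.1]
[[-0.0007, -0.0006, -0.0175], [0.0075, 0.0004, -0.0002]] mm [-0.3 -0.3 -7. ] deg [ 2.7  0.2 -0.1]
[[-0.0008, 0.0002, -0.0268], [0.0117, 0.0008, -0.0002]] mm [ -0.3   0.1 -10.7] deg [ 4.2  0.3 -0.1]
[[-0.0009, 0.0014, -0.036], [0.0158, 0.0011, -0.0001]] mm [ -0.3   0.5 -14.4] deg [ 5.7  0.4 -0.1]
[[-0.0009, 0.0027, -0.0452], [0.02, 0.0014, -0.0001]] mm [ -0.4   1.1 -18.1] deg [ 7.2  0.5 -0.1]
```

>>> {"op": "play_rows", "data": {
  "motion": [
    [[-0.0005, -0.001, -0.008], [0.004, 0, 0]],
    [[-0.0007, -0.0006, -0.0175], [0.008, 0.0004, 0]],
    [[-0.0008, 0, -0.0268], [0.0122, 0.0008, 0]],
    [[-0.0008, 0.0014, -0.036], [0.0163, 0.0011, 0]],
    [[-0.0009, 0.0027, -0.045], [0.0205, 0.0014, 0]],
    [[-0.0009, 0.0027, -0.045], [0.0205, 0.0014, 0]]
  ]
}}

```text
t: 12.5
eef_pos: [0.4846, 0.2867, 0.0925]
tool_rot: [-0.102, 0.926, 0.362, -0.03]
contact_force: [1.3, -0.3, -0.3]
gripper_width: 0.04
```

```bash
python3 look.py s13; python3 pa.py 13.5 15 16.5 18 19
```

```text
12.5 [0.4846 0.2867 0.0925] [0.736 0.677 0.019] [-0.129  0.167 -0.977] F [ 1.3  -0.31 -0.29] M [-0.08 -0.14  0.02] w 0.04
fl 25 11.2 | f2 34 15.6 | nr 47 17.5 | mr 23 12.2 | mr2 21 5.6 | mn 38 22.2 | 
[[-0.001, -0.0008, -0.009], [0.0037, 0.0001, -0.0003]] mm [-0.4 -0.3 -3.6] deg [ 1.3  0.  -0.1]
[[-0.001, -0.0001, -0.0183], [0.0079, 0.0004, -0.0003]] mm [-0.4 -0.  -7.3] deg [ 2.8  0.2 -0.1]
[[-0.0011, 0.0008, -0.0276], [0.012, 0.0008, -0.0003]] mm [ -0.4   0.3 -11. ] deg [ 4.3  0.3 -0.1]
[[-0.0011, 0.0019, -0.0368], [0.0162, 0.0011, -0.0003]] mm [ -0.5   0.8 -14.7] deg [ 5.8  0.4 -0.1]
[[-0.0012, 0.0028, -0.043], [0.0189, 0.0013, -0.0002]] mm [ -0.5   1.1 -17.2] deg [ 6.8  0.5 -0.1]
```

View pics/s13c.png

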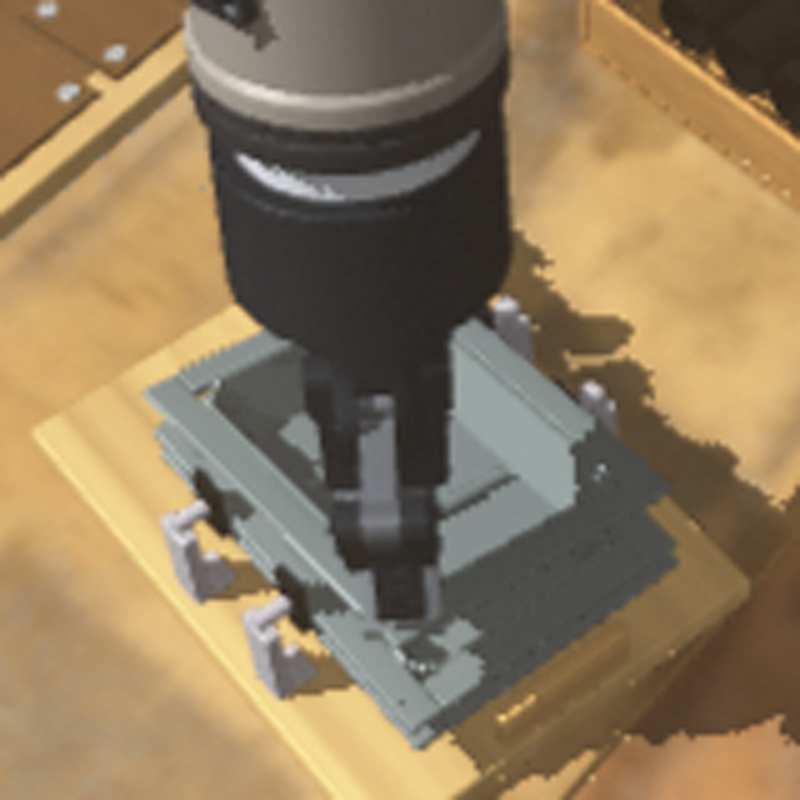

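>>> {"op": "play_rows", "data": {
  "motion": [
    [[-0.0005, -0.0005, -0.009], [0.004, 0, 0]],
    [[-0.001, 0, -0.0183], [0.008, 0.0004, 0]],
    [[-0.001, 0.0008, -0.0276], [0.0122, 0.0008, 0]],
    [[-0.001, 0.0019, -0.0368], [0.0165, 0.0011, 0]],
    [[-0.0012, 0.0028, -0.043], [0.0195, 0.0013, 0]],
    [[-0.0012, 0.0028, -0.043], [0.0195, 0.0013, 0]],
    [[-0.0012, 0.0028, -0.043], [0.0195, 0.0013, 0]]
  ]
}}

```text
t: 13.25
eef_pos: [0.4869, 0.2829, 0.1088]
tool_rot: [-0.16, 0.918, 0.36, -0.048]
contact_force: [-0.1, 0.4, -0.8]
gripper_width: 0.043
```

```bash
python3 look.py s14; python3 - <<'E'
from plan import *
cap('top','t14'); crop('t14',200,150,310,280,5,'t14c')
E
```

```text
13.25 [0.4869 0.2829 0.1088] [0.737 0.676 0.026] [-0.204  0.259 -0.944] F [-0.09  0.38 -0.79] M [-0.17 -0.26  0.02] w 0.043
fl 27 15.6 | f2 32 25.0 | nr 37 28.1 | mr 19 19.1 | mr2 21 8.1 | mf 15 5.7 | mn 41 33.4 |
```

View pics/s14c.png

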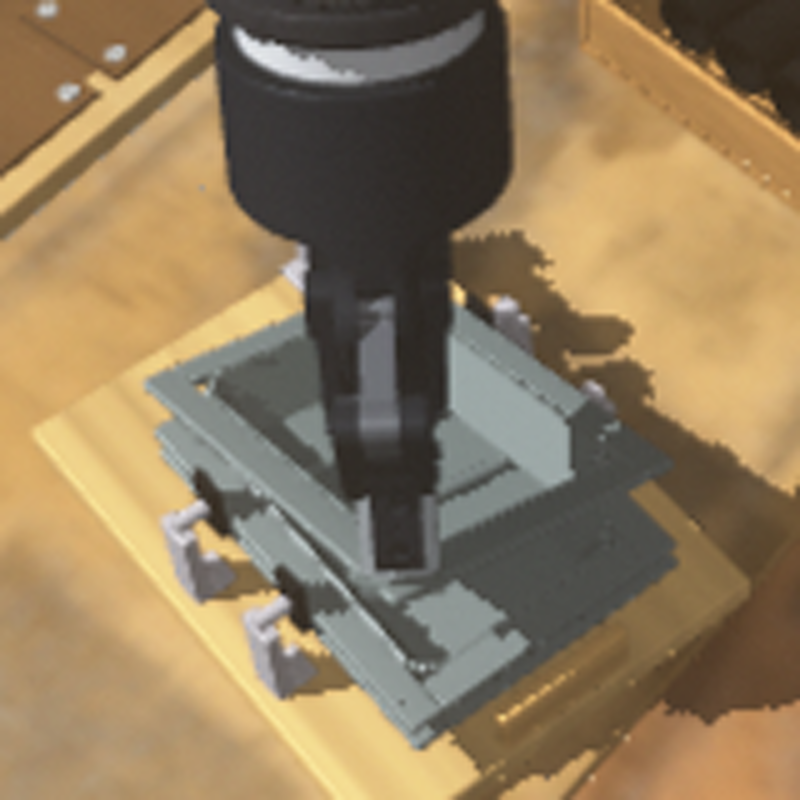

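View pics/t14c.png

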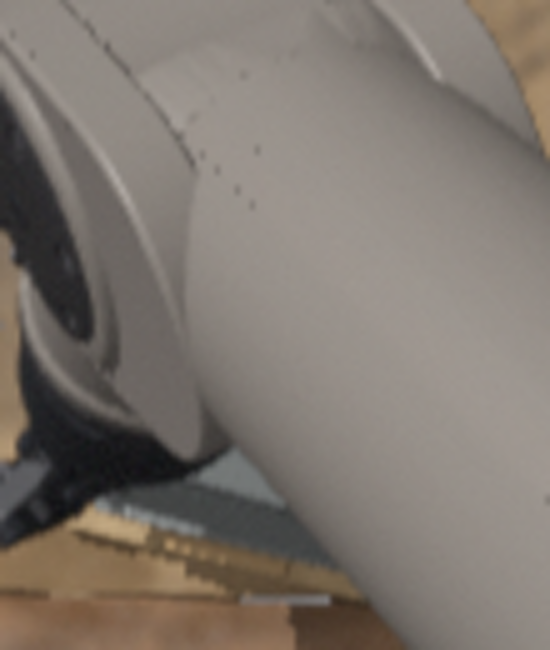

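The tab corner is up 46 mm (19.6° tilt), the far end is still at its resting height, and the tray is visible undisturbed. Now lift clear.

```bash
python3 - <<'E'
from plan import *
o,p,R=cur()
for dz in (.01,.02,.04,.06,.08): plan(p+[-.0005*dz/.01,.0005*dz/.01,dz],R)
E
```

```text
[[0.0006, -0.0099, -0.023], [0.0, 0.0, 0.0]] mm [ 0.2 -3.9 -9.2] deg [0. 0. 0.]
[[0.0011, -0.0197, -0.0461], [0.0, 0.0, 0.0]] mm [  0.5  -7.9 -18.4] deg [0. 0. 0.]
[[0.0023, -0.0395, -0.0921], [0.0, 0.0, 0.0]] mm [  0.9 -15.8 -36.9] deg [0. 0. 0.]
[[0.0034, -0.0592, -0.1382], [0.0, 0.0, 0.0]] mm [  1.4 -23.7 -55.3] deg [0. 0. 0.]
[[0.0046, -0.0789, -0.1843], [0.0, 0.0, 0.0]] mm [  1.8 -31.6 -73.7] deg [0. 0. 0.]
```

>>> {"op": "play_rows", "data": {
  "motion": [
    [[0.0003, -0.005, -0.0115], [0, 0, 0]],
    [[0.0006, -0.01, -0.023], [0, 0, 0]],
    [[0.001, -0.0197, -0.046], [0, 0, 0]],
    [[0.0017, -0.03, -0.069], [0, 0, 0]],
    [[0.0023, -0.0395, -0.092], [0, 0, 0]],
    [[0.003, -0.059, -0.138], [0, 0, 0]],
    [[0.0046, -0.079, -0.184], [0, 0, 0]],
    [[0.0046, -0.079, -0.184], [0, 0, 0]]
  ]
}}

```text
t: 14.15
eef_pos: [0.4839, 0.2884, 0.192]
tool_rot: [-0.16, 0.918, 0.361, -0.046]
contact_force: [-0.4, 1.0, 0.3]
gripper_width: 0.042
```

```bash
python3 look.py s15
```

```text
14.15 [0.4839 0.2884 0.192 ] [0.736 0.676 0.031] [-0.199  0.26  -0.945] F [-0.41  1.    0.32] M [-0.22 -0.21  0.03] w 0.042
fl 13 -8.9 | f2 13 -8.8 | nr 15 -8.9 | mr 12 -9.4 | mn 12 -9.4 |
```

View pics/s15.png

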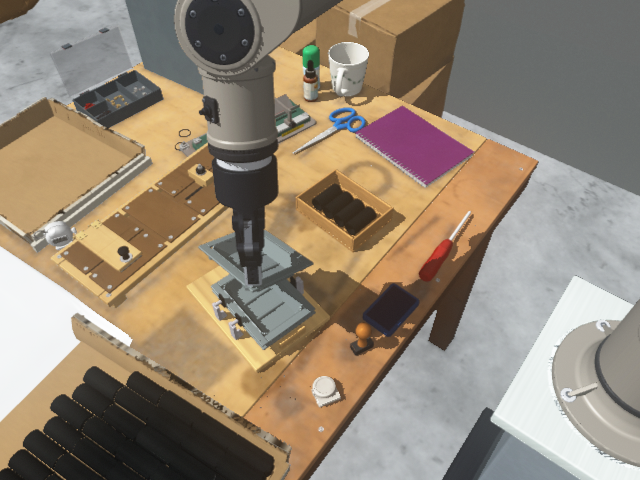

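The cover is clear and the tray stays down with rims evenly level. Now I'll level it and carry it to the box.

```bash
cat > goal.py <<'E'
from plan import *
g=np.load('grasp.npz'); R0=Rt.from_quat(g['q']); p0=g['p']
def goal(c,yaw):
    D=Rt.from_euler('z',yaw-YAW); return np.array(c)+D.apply(p0-C), D*R0
E
python3 - <<'E'
from goal import *
o,p,R=cur()
pg,Rg=goal([.556,-.0232,.140],-.1235); print(pg)
plan([.484,.24,.20],Rg); plan([pg[0],(pg[1]+.24)/2,.18],Rg); plan(pg,Rg)
E
```

```text
[0.49889447 0.02753589 0.14473222]
[[-0.0786, 0.0753, -0.0539], [-0.0526, -0.0071, -0.0158]] mm [-31.4  30.1 -21.6] deg [-18.9  -2.6  -5.7]
[[-0.2322, 0.2989, -0.0829], [-0.0526, -0.0071, -0.0158]] mm [-92.9 119.5 -33.2] deg [-18.9  -2.6  -5.7]
[[-0.4144, 0.5108, -0.0684], [-0.0526, -0.0071, -0.0158]] mm [-165.8  204.3  -27.3] deg [-18.9  -2.6  -5.7]
```

>>> {"op": "play_rows", "data": {
  "motion": [
    [[-0.03, 0.02, -0.03], [-0.012, -0.002, -0.004]],
    [[-0.06, 0.05, -0.05], [-0.025, -0.0035, -0.008]],
    [[-0.0786, 0.0753, -0.054], [-0.038, -0.005, -0.012]],
    [[-0.12, 0.14, -0.062], [-0.0526, -0.0071, -0.0158]],
    [[-0.16, 0.2, -0.07], [-0.0526, -0.0071, -0.0158]],
    [[-0.2, 0.25, -0.077], [-0.0526, -0.0071, -0.0158]],
    [[-0.2322, 0.299, -0.083], [-0.0526, -0.0071, -0.0158]],
    [[-0.2322, 0.299, -0.083], [-0.0526, -0.0071, -0.0158]]
  ]
}}

```text
t: 15.0
eef_pos: [0.4985, 0.1293, 0.1784]
tool_rot: [0.0, 0.912, 0.409, -0.001]
contact_force: [0.0, 0.3, -0.2]
gripper_width: 0.039
```

```bash
python3 - <<'E'
from goal import *
st()
pg,Rg=goal([.556,-.0232,.140],-.1235)
plan(pg,Rg)
E
```

```text
15.0 [0.4985 0.1293 0.1784] [ 0.665  0.747 -0.003] [-0.002 -0.002 -1.   ] F [ 0.05  0.27 -0.24] M [ 0.02  0.01 -0.04] w 0.039
[[-0.1891, 0.17, 0.0845], [-0.0001, 0.0006, -0.0009]] mm [-75.6  68.   33.8] deg [-0.   0.2 -0.3]
```

>>> {"op": "play_rows", "data": {
  "motion": [
    [[-0.04, 0.035, 0.015], [0, 0.0003, -0.0009]],
    [[-0.09, 0.08, 0.035], [0, 0.0006, -0.0009]],
    [[-0.14, 0.125, 0.06], [0, 0.0006, -0.0009]],
    [[-0.175, 0.158, 0.077], [0, 0.0006, -0.0009]],
    [[-0.189, 0.17, 0.0845], [0, 0.0006, -0.0009]],
    [[-0.189, 0.17, 0.0845], [0, 0.0006, -0.0009]],
    [[-0.189, 0.17, 0.0845], [0, 0.0006, -0.0009]],
    [[-0.189, 0.17, 0.0845], [0, 0.0006, -0.0009]]
  ]
}}

```text
t: 15.8
eef_pos: [0.4992, 0.0292, 0.1451]
tool_rot: [-0.001, 0.911, 0.413, 0.001]
contact_force: [-0.2, -0.3, -0.6]
gripper_width: 0.04
```

```bash
python3 - <<'E'
from goal import *
st()
pg,Rg=goal([.556,-.0232,.140],-.1235)
plan(pg,Rg)
cap('scene','s16'); cap('top','t16'); cap('wrist','w16')
crop('t16',200,140,440,320,3.3,'t16c')
E
```

```text
15.8 [0.4992 0.0292 0.1451] [0.659 0.752 0.002] [ 0.001  0.002 -1.   ] F [-0.23 -0.27 -0.61] M [ 0.02  0.04 -0.03] w 0.04
[[-0.0037, 0.0022, 0.001], [-0.0, -0.0001, 0.0004]] mm [-1.5  0.9  0.4] deg [-0.  -0.1  0.1]
```

View pics/s16.png

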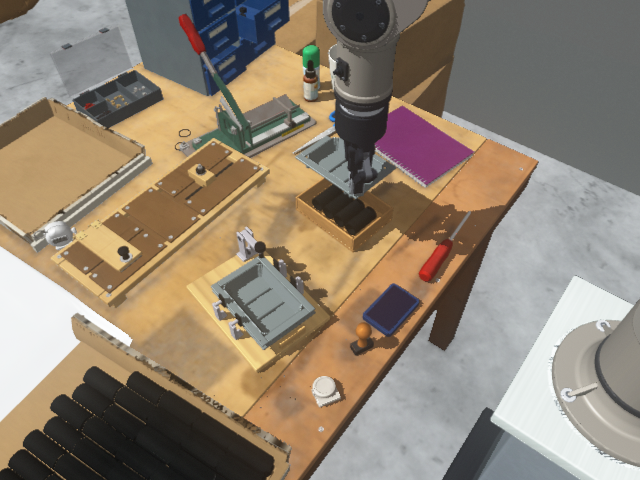

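View pics/t16c.png

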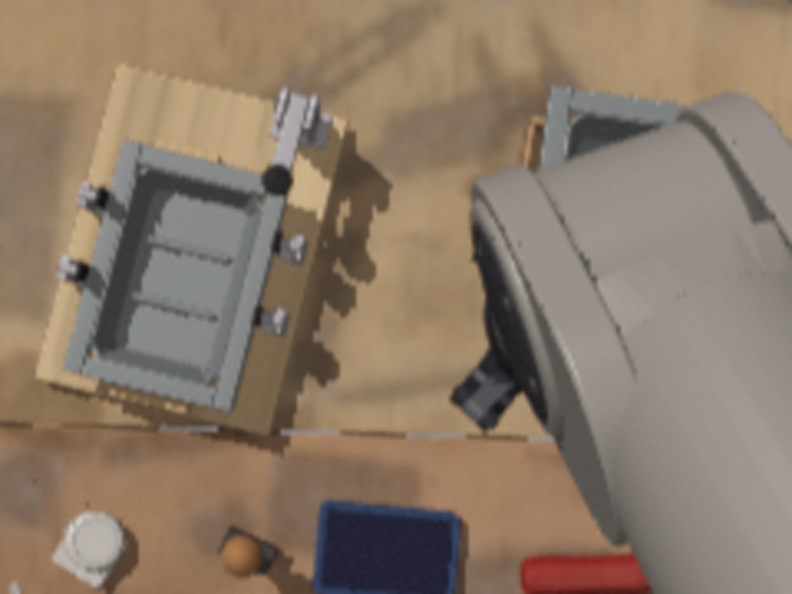

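View pics/w16.png

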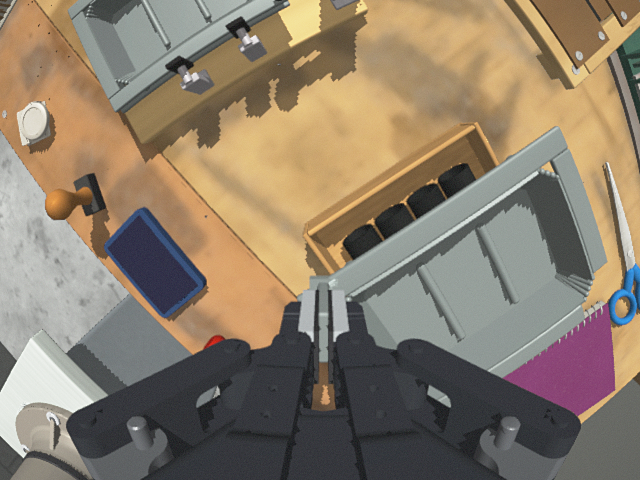

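Cover is held over the box, the tray is still on the stack with the clamp down, and bystanders are unmoved. I'll now measure the cover's pose, level and centring from the scene and wrist clouds, plus the tray.

```bash
cat > fin.py <<'E'
from goal import *
from scipy.optimize import differential_evolution
import sys
def wcloud(d):
    f=240/np.tan(np.radians(float(d['fovy']))/2); v,u=np.mgrid[0:480,0:640]
    dx,dy=u-d['cx'],v-d['cy']; r=np.hypot(dx,dy)+1e-9; a=np.minimum(r/f,1.5); z=d['range_z']
    P=np.stack([np.tan(a)*dx/r*z,np.tan(a)*dy/r*z,z],-1); T=d['pose']; return P@T[:3,:3].T+T[:3,3]
def ring(Q,c0,y0):
    def cost(p):
        c,s=np.cos(p[2]),np.sin(p[2]); dx=Q[:,0]-p[0]; dy=Q[:,1]-p[1]
        x=c*dx+s*dy; y=-s*dx+c*dy
        o=np.maximum(abs(x)-.072,abs(y)-.052)
        e=np.maximum(o,0)+np.maximum(-.012-o,0)
        return np.minimum(e,.006).sum()
    r=differential_evolution(cost,[(c0[0]-.02,c0[0]+.02),(c0[1]-.02,c0[1]+.02),(y0-.15,y0+.15)],seed=0,tol=1e-8)
    return r.x,r.fun/len(Q)
n=sys.argv[1]
allQ=[]
for cam in('s','t','w'):
    d=load(cam+n); P=wcloud(d) if cam=='w' else cloud(d); im=d['pixels'].astype(int)
    g=(im.max(-1)>60)&(im.max(-1)-im.min(-1)<45)&(d['range_z']>0)
    m=g&(np.hypot(P[...,0]-.556,P[...,1]+.023)<.1)&(abs(P[...,2]-.14)<.012)
    Q=P[m]; 
    if len(Q)<50: print(cam,'few',len(Q)); continue
    # plane RANSAC-ish iter
    w=abs(Q[:,2]-np.median(Q[:,2]))<.006
    for _ in range(10):
        A=np.c_[Q[:,:2]-[.556,-.023],np.ones(len(Q))]; k=np.linalg.lstsq(A[w],Q[w,2],rcond=None)[0]; w=abs(A@k-Q[:,2])<.003
    print(cam,w.sum(),'plane slope deg',np.degrees(k[:2]).round(2),'z',k[2].round(4),'ring',ring(Q[w],(.556,-.023),-.123))
    m=g&(np.hypot(P[...,0]-.532,P[...,1]-.234)<.1)&(P[...,2]>.043)&(P[...,2]<.052)
    if m.sum()>300 and cam!='w': print('  tray',ring(P[m],(.532,.234),-.22),np.median(P[m][:,2]))
E
python3 fin.py 16
```

```text
s 1114 plane slope deg [-0.13  0.22] z 0.1409 ring (array([ 0.55451514, -0.02080001, -0.13011259]), np.float64(0.0003128564338793583))
  tray (array([ 0.53145297,  0.23480122, -0.21923806]), np.float64(0.0007087725748751446)) 0.04774668780394681
t 433 plane slope deg [ 0.08 -0.49] z 0.1405 ring (array([ 0.55405268, -0.02197614, -0.12186449]), np.float64(0.00015820142246323815))
  tray (array([ 0.53148331,  0.2336752 , -0.21804974]), np.float64(0.0006334077493277892)) 0.04706077475070958
w 14396 plane slope deg [0.02 0.25] z 0.139 ring (array([ 0.55318246, -0.02058471, -0.11956116]), np.float64(0.0002404791594165969))
```

Level within 0.5°, yaw within 0.5°, centre about 2 mm off, and the tray is in place. One small nudge.

```bash
python3 - <<'E'
from goal import *
st(); o,p,R=cur(); plan(np.array([.4992,.0292,.1451])+[.002,-.002,-.003],goal([0,0,0],-.1235)[1])
E
```

```text
15.95 [0.4991 0.0285 0.145 ] [0.66  0.751 0.002] [ 0.001  0.001 -1.   ] F [ 0.48  1.05 -1.44] M [0.05 0.01 0.02] w 0.043
[[0.0009, 0.0061, 0.0074], [-0.0, -0.0001, 0.0003]] mm [0.4 2.5 2.9] deg [-0.  -0.   0.1]
```

>>> {"op": "play_rows", "data": {
  "motion": [
    [[0.001, 0.006, 0.007], [0, 0, 0]],
    [[0.001, 0.006, 0.007], [0, 0, 0]],
    [[0.001, 0.006, 0.007], [0, 0, 0]],
    [[0.001, 0.006, 0.007], [0, 0, 0]],
    [[0.001, 0.006, 0.007], [0, 0, 0]],
    [[0.001, 0.006, 0.007], [0, 0, 0]],
    [[0.001, 0.006, 0.007], [0, 0, 0]]
  ]
}}

```text
t: 16.65
eef_pos: [0.5012, 0.0272, 0.1423]
tool_rot: [-0.0, 0.911, 0.412, 0.001]
contact_force: [0.1, -0.9, -0.5]
gripper_width: 0.042
```

```bash
python3 - <<'E'
from goal import *
st(); cap('scene','s17'); cap('top','t17'); cap('wrist','w17'); st()
d=load('s17'); d0=load('s8')
# bystander & knob changes vs start
a=load('scene0')['pixels'].astype(int); b=d['pixels'].astype(int)
for n,(x0,y0,x1,y1) in dict(stamp=(345,318,378,360),ink=(360,282,424,338),clip=(308,370,345,408),driver=(415,205,475,285)).items():
    print(n,np.abs(a-b)[y0:y1,x0:x1].mean().round(2))
for t in('s17',):
    P=cloud(d); im=b; L=RC.inv().apply((P.reshape(-1,3)-C)).reshape(P.shape)
    k=(np.hypot(L[...,0]-.063,L[...,1]+.047)<.013)&(im.max(-1)<75)&(P[...,2]>.07)&(P[...,2]<.12); print('knob',k.sum(),np.median(P[k],0),np.percentile(P[k][:,2],[10,90]))
E
python3 fin.py 17
```

```text
16.65 [0.5012 0.0272 0.1423] [0.66  0.751 0.002] [ 0.001  0.001 -1.   ] F [ 0.12 -0.9  -0.5 ] M [-0.04  0.07 -0.05] w 0.042
16.8 [0.5012 0.0272 0.1423] [0.66  0.751 0.002] [ 0.001  0.001 -1.   ] F [-1.06 -0.13 -0.68] M [ 0.04  0.03 -0.03] w 0.04
stamp 6.14
ink 5.11
clip 7.91
driver 30.34
knob 92 [0.58515218 0.17636782 0.07827979] [0.07287754 0.08019085]
s 1100 plane slope deg [-0.21  0.14] z 0.1382 ring (array([ 0.55636179, -0.02260776, -0.13258971]), np.float64(0.0002760294353396307))
  tray (array([ 0.53142083,  0.23476283, -0.21601482]), np.float64(0.0006934723395101973)) 0.04774932030072798
t 409 plane slope deg [-0.51 -0.25] z 0.1381 ring (array([ 0.55614899, -0.02366983, -0.11975715]), np.float64(0.00016868390837843753))
  tray (array([ 0.53159652,  0.23390982, -0.21776832]), np.float64(0.000633835962219058)) 0.04705404552018699
w 14428 plane slope deg [0.01 0.23] z 0.1362 ring (array([ 0.55519132, -0.02213347, -0.1189423 ]), np.float64(0.00024742816867886304))
```

```bash
python3 - <<'E'
from h import *
a,b=[cv2.imread(f'pics/{t}.png')[200:410,300:480] for t in('scene0','s17')]
cv2.imwrite('pics/cmp2.png',cv2.resize(np.hstack([a,b]),None,fx=2.2,fy=2.2))
E
```

View pics/cmp2.png

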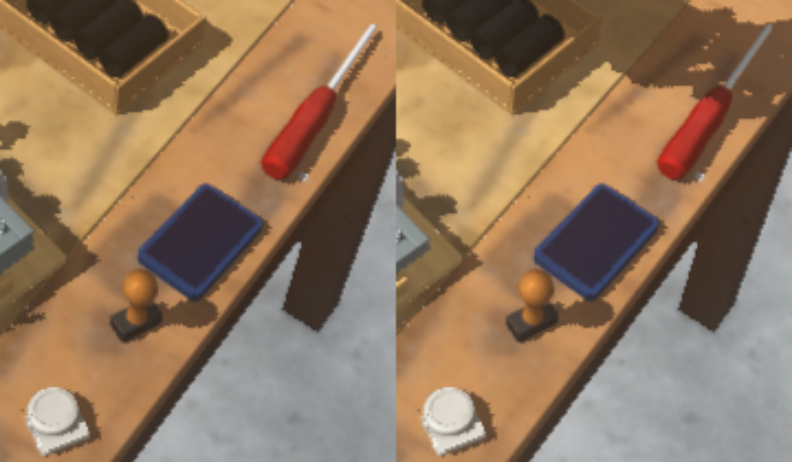

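The bystanders are in the same places; the driver difference is only the arm's shadow. Handing in.

```bash
python3 -c "
from station import bot
print(bot.hand_in())"
```

```text
the job is handed in; nothing more can be done
None
```

I closed the clamp, peeled the cover off by its tab corner and handed in holding it still over the box, after about 17 s of the 51 s allowed.

- **Clamp:** I pressed the knob until it hit a hard stop. The last pictures still put its top at z ≈ 0.078 m, which is the closed height.
- **Peel:** I raised the tab corner about 46 mm (19.6° tilt). The cut-off corner stayed at its resting height, judged from rim heights beside it because the arm hid the corner itself. Then I lifted the cover clear.
- **Final hold:** Three camera fits put the cover within 1–1.5 mm of the box centre and within about 0.6° of square and level. It is the right way up, with its rim about 10.1 cm above the box's rim.
- **Tray and bystanders:** The tray is in place, its rim at z ≈ 0.047 m as expected. The stamp, ink pad, clip and screwdriver have not moved. The large picture difference at the screwdriver was only the arm's shadow.

**What went wrong before the peel:**
- **Clamp press too hard:** It reached about 31 N and rocked the stack's near end up about 3 mm.
- **First fix tipped the cover:** I pressed down on the near rim, and the cover's far end rose about 7 mm.
- **Reseated:** I pressed the middle of the cover's floor with about 28 N. The rim then measured flat and the clamp was still closed, but the cover had shifted about 1 mm and 0.4°.

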